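Fill the gravity rack with soap bars and salve tins

TASK

Roll the keeper rod of the sloping rack uphill, sideways out of its two spring clips (it will not come straight up), and lay it in the grey tray. Then load the rack above its clear cover: every soap bar lying round the rack goes into the wide lane, flat and with its long side across, every salve tin lying there (not those behind the soap cutter at the back) flat and lid up into the narrow lane, each let go so that it slides down to the stop or to the one before it. When all are in, push the keeper rod back downhill into both clips, fully home, and leave the other things where they are.

Things in the scene. Friction and masses are not known exactly. Their poses are not given: they have to be found in the camera images.
- gate (a point): on the fixed rack: middle of the keeper rod's seat, 200 mm uphill of the stop, 22.5 mm off the lane floor. x points uphill along the lanes (24 degree slope, falling towards the robot), y across to the left, z square off the lane floor. Pull the rod along +x: the jaws give at 3 to 8 N per clip and the rod is clear after 30 mm; it goes back the same way along -x.
- clip_left (a point): left spring clip, 11 mm wide, outside the wall, axes as gate; point: axis of the seated rod. Rigid back downhill, ledge level with the walls' tops, so that the rod slides in and out along the walls' tops; rigid lip from 31 mm off the lane floor over it, flared uphill to 42 mm; 12 mm uphill a sprung upright jaw, 5 mm above the ledge, that folds both ways.
- clip_right (a point): the same for the right clip, 180 mm from the left one. The rod's end blocks go outside the clips, with 6 mm of play to either side.
- wide_lane (a point): on the lane floor at the stop's face, midway across the wide (left) lane; axes as gate. 82 mm between walls, 320 mm long, open at the upper end; walls 6 mm thick, 16 mm high; smooth floor, things slide down by themselves. Load about x = 230 to 280 mm; the floor there is 115 to 140 mm above the worktop.
- narrow_lane (a point): the same for the narrow (right) lane: 68 mm between walls, else as the wide lane. Its centre line is 81 mm to the right of the wide lane's.
- cover_edge (a point): middle of the uphill edge of the clear flat cover over the lower part of both lanes, 140 mm uphill of the stop; the cover's top is 43 mm, its underside 40 mm off the lane floor. The lanes can only be reached from above uphill of it. Axes as gate.
- rod_mid (a point): centre of the steel keeper rod: 12 mm across, y along it, 228 mm long with 18 mm square black end blocks (12 mm long), 0.09 kg. Starts in the clips across both lanes. The lane divider (16 mm high off the floor, 6 mm thick) runs under it 7 mm right of its middle; 37 mm left of its middle it crosses the wide lane's centre.
- tray_in (a point): centre of the inner floor of the fixed open grey tray, 4 mm above the worktop; outside 270 (x) x 120 (y) x 25 mm high, walls 4 mm, on the right of the rack.
- bar_0_mid (a point): soap bar 51 (x) x 72 (y) x 27 (z) mm, about 0.1 kg, lying flat on the worktop; the point is its centre, y along its 72 mm length, z up. It can be absent. Its colour has no meaning.
- bar_1_mid (a point): soap bar 51 (x) x 72 (y) x 27 (z) mm, about 0.1 kg, lying flat on the worktop; the point is its centre, y along its 72 mm length, z up. It can be absent. Its colour has no meaning.
- bar_2_mid (a point): soap bar 51 (x) x 72 (y) x 27 (z) mm, about 0.1 kg, lying flat on the worktop; the point is its centre, y along its 72 mm length, z up. It can be absent. Its colour has no meaning.
- tin_0_mid (a point): round flat salve tin, 58 mm across, 22 mm high, about 0.04 kg, lid up, fixed; lies flat on the worktop; the point is its centre, z up. It can be absent.
- tin_1_mid (a point): round flat salve tin, 58 mm across, 22 mm high, about 0.04 kg, lid up, fixed; lies flat on the worktop; the point is its centre, z up. It can be absent.
- tin_2_mid (a point): round flat salve tin, 58 mm across, 22 mm high, about 0.04 kg, lid up, fixed; lies flat on the worktop; the point is its centre, z up. It can be absent.
- strips: small yellow booklet of test strips, 28x62x9 mm, lying on the worktop among the soaps and tins; bystander (origin under its centre).
- vial: small brown dropper bottle, 34 mm across, 109 mm high, standing upright right of the tray; bystander (origin under its centre).
Not all that is in view belongs to the job. What is shaped like the part that bears tin_0_mid but turquoise is not meant.

How it is judged:
By the outcome, as a careful person would: the job done as asked, in the order asked, and still so for the second after the job is handed in, with the robot touching nothing.
Of bar_0, bar_1, bar_2 only 2 to 3 are there at a start; the rules pass over those that are not, and their reading is None.
Of tin_0, tin_1, tin_2 only 2 to 3 are there at a start; the rules pass over those that are not, and their reading is None.
At some moment in a run one of bar_0, bar_1, bar_2, tin_0, tin_1, tin_2 may be knocked a few centimetres aside while the robot is not near it.
Once in a run the grip may slacken for a moment while it holds something.
It also fails if it takes over 210 s, if anything falls off the work surface, if the arm or the gripper's body presses on something with over 40 N, if the wrist force passes 120 N, or if a joint passes its speed limit or range.

ROBOT

A 6-joint arm with a two-finger parallel gripper is mounted at the origin on a cart in front of the work surface, level with it; the furniture and walls round the work are solid. World frame = base frame: x ahead of the robot, y to its left, z up, the work surface at z = 0. Lengths are in m, angles in degrees, forces in N, time in s.
With the tool pointing down it reaches from about 0.3 to 0.75 m from the base axis. Payload 8.5 kg.
Tool frame: the origin (TCP) lies midway between the tips of the shut fingers; the grasp point (between the pads) lies env.tcp_to_grasp behind it (env.tcp_to_grasp is the distance from the TCP to the grasp point, in m); z points along the fingers, y is the line along which they close (so a half turn about z gives the same grasp; the last joint's range is limited). The gripper opens to 85 mm and grips with 20 to 120 N. Pads are 22 mm wide; open, the fingers measure 114 mm over their backs; the gripper's body (76 mm by 85 mm) begins 54 mm behind the grasp point. The pads swing forward as they close: fully open they stand 13 mm farther back than shut.
Start: joints at [-12.336, 21.807, 74.336, -0, 83.858, -12.336], TCP at [0.55, 0, 0.231] pointing down, gripper open.
Joint ranges: [-178.18, 178.18], [-50.72, 133.34], [12.68, 142.11], [-81.47, 261.47], [9.98, 163.14], [-165.26, 165.26]. Speed limits (degrees/s): [136.94, 136.94, 180, 180, 180, 180].

INTERFACE

Orientations are given as a 3x3 rotation matrix whose columns are the frame's x, y, z axes.
In Python, from rig import observe, optics, job, env gives the robot as it stands. The module is installed in compiled form; this text tells all that it offers.
- The arm moves only by the shell command python3 -m jog 'ROWS' [FORCE]. ROWS is JSON, a list of rows, each a list of 7 numbers: the turn, a rotation vector about the tool's x, y, z in rad, then the shift along the tool's x, y, z in m, then the opening in per cent of the stroke, from 0 (shut) to 100 (fully open). A call has 1 to 10 rows; each row shifts and turns the commanded pose from where the row before left it, along the tool's axes as they then stand; what a row does not reach is not made up. A row lasts 1/8 s, in which the tool goes at most 62.5 mm and 10.7 degrees, less where a joint would pass 70% of its speed; a pose out of reach is approached as far as the arm can. A call is refused whole if a number of a shift passes 0.0625 or a number of a turn 0.188, either way. A call with a gripper value outside its range is refused whole. The fingers move at their own pace and stop on an object; FORCE is the grip in N (left out, the last holds). Time passes only in rows, so rows that do not move let the fingers close. It gives the time, the measured TCP pose, the force, the opening and the grip force at its end, in the units of the state.
- observe(): the state, without advancing time (a new reading comes with each control period).
- optics.get_image(name): name is "scene" or "side" or "wrist"; returns a dict with "pixels" (420x560x3 uint8, red, green, blue), "mtx" (3x3 intrinsics, pixels), "dist_coeffs" ([k1, k2, p1, p2, k3] as OpenCV has them; the pictures are not rectified), "rvec" (rotation vector, rad) and "tvec" (3), from world to camera coordinates, as OpenCV has them. Camera axes: x right, y down, z forward; pixel columns grow to the right and rows downward; lengths in m; the calibration is good to about 2 mm. A picture is of the moment at which its call begins. There is no depth.
- job.close_job(): hands the job in; it is judged then, once.
The state is a dict: "time_s": time; "q": joint angles; "qvel": joint speeds; "joint_efforts": joint torques, N m; "position": TCP position; "tool_rot": TCP orientation; "ft_force": force on the tool from outside, world axes, zero at the start; "wrist_torque": the same for the moment, N m; "grip_width": finger opening in m; "gripper_force": force on a finger pad.
Only numpy, scipy, OpenCV 4.12 (cv2) and the standard library are available. Lean on these libraries where they do the work, as an engineer would, in place of code of your own. Each camera call takes 0.05 s, during which the arm holds its last target. There are 200 camera calls.

## Working session

There is one attempt and no reset: what is moved stays moved. The work goes in short steps, Python scripts to look and compute and a shell command to move; the robot and the scene stay as the last step left them, time stands still between calls to the robot, and variables do not carry over. Pictures are saved under pics/ and viewed, at most 17 in all, crops included, and the job is handed in when it is done.

```bash
mkdir -p pics
python3 - <<'E'
from rig import observe, optics, env
import cv2,pickle
o=observe(); print({k:o[k] for k in('time_s','position','tool_rot','ft_force','grip_width')},env.tcp_to_grasp)
d={}
for n in('scene','side','wrist'):
    d[n]=optics.get_image(n); cv2.imwrite(f'pics/a_{n}.png',d[n]['pixels'][:,:,::-1])
    r=cv2.Rodrigues(d[n]['rvec'])[0]; print(n,(-r.T@d[n]['tvec'].ravel()).round(3),r[2].round(2))
pickle.dump(d,open('a.pkl','wb'))
E
```

```text
{'time_s': 0.0, 'position': array([5.49691995e-01, 3.07029464e-05, 2.30722399e-01]), 'tool_rot': array([[ 2.74703928e-05,  9.99998967e-01, -1.43675462e-03],
       [ 9.99999954e-01, -2.70374835e-05,  3.01329127e-04],
       [ 3.01289970e-04, -1.43676283e-03, -9.99998922e-01]]), 'ft_force': array([ 0.21023389,  0.24580834, -0.48467284]), 'grip_width': 0.08517696114596807} 0.0187
scene [0.031 0.595 1.049] [ 0.39 -0.53 -0.76]
side [-0.144 -1.219  1.032] [ 0.41  0.71 -0.58]
wrist [0.548 0.084 0.375] [-0.   -0.32 -0.95]
```

View pics/a_scene.png

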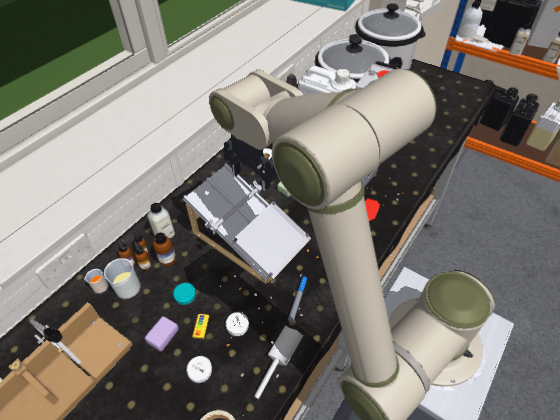

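View pics/a_side.png

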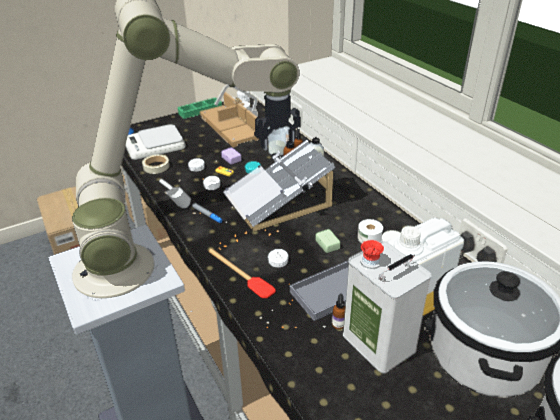

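View pics/a_wrist.png

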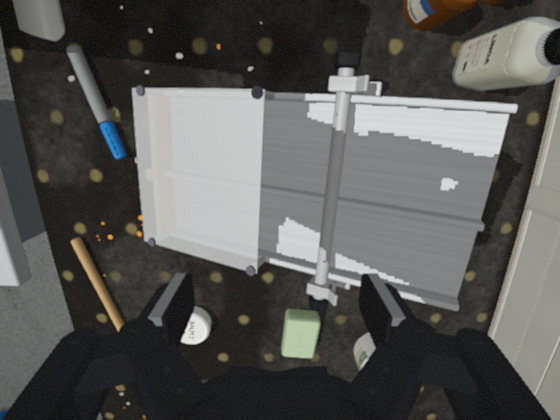

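```bash
cat > h.py <<'E'
import numpy as np, cv2, pickle
from scipy.spatial.transform import Rotation as R
def undist(c,px):
    return cv2.undistortPoints(np.array(px,float).reshape(-1,1,2),c['mtx'],c['dist_coeffs']).reshape(-1,2)
def rays(c,px):
    r=cv2.Rodrigues(np.array(c['rvec'],float))[0]; t=np.array(c['tvec'],float).ravel()
    u=undist(c,px); d=np.c_[u,np.ones(len(u))]@r; return -r.T@t, d/np.linalg.norm(d,axis=1)[:,None]
def onz(c,px,z):
    o,d=rays(c,px); return o+d*((z-o[2])/d[:,2])[:,None]
def tri(cp):  # list of (cam,px)
    A=np.zeros((3,3));b=np.zeros(3);L=[]
    for c,p in cp:
        o,d=rays(c,[p]);d=d[0];P=np.eye(3)-np.outer(d,d);A+=P;b+=P@o;L.append((o,P))
    x=np.linalg.solve(A,b); return x,[np.linalg.norm(P@(x-o)) for o,P in L]
def proj(c,X): return cv2.projectPoints(np.array(X,float).reshape(-1,3),np.array(c['rvec'],float),np.array(c['tvec'],float),c['mtx'],c['dist_coeffs'])[0].reshape(-1,2)
E
python3 - <<'E'
from h import *
d=pickle.load(open('a.pkl','rb'))
im=lambda n,x,y,w,h,s:cv2.resize(d[n]['pixels'][y:y+h,x:x+w,::-1],None,fx=s,fy=s,interpolation=cv2.INTER_CUBIC)
a=im('scene',130,150,200,150,4);
b=im('side',180,120,200,150,4)
cv2.imwrite('pics/b1.png',a);cv2.imwrite('pics/b2.png',b)
w=im('wrist',110,60,440,330,1.8);cv2.imwrite('pics/b3.png',w)
E
```

```text
(no output)
```

View pics/b1.png

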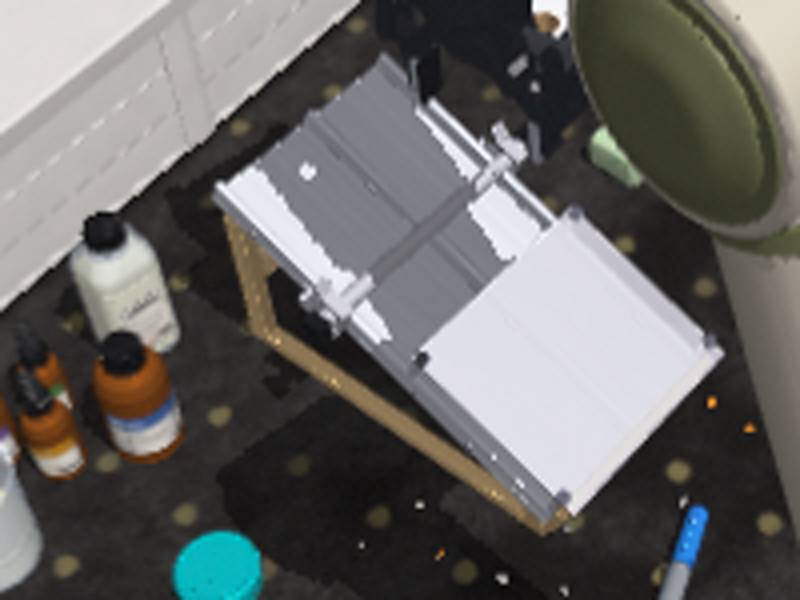

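View pics/b2.png

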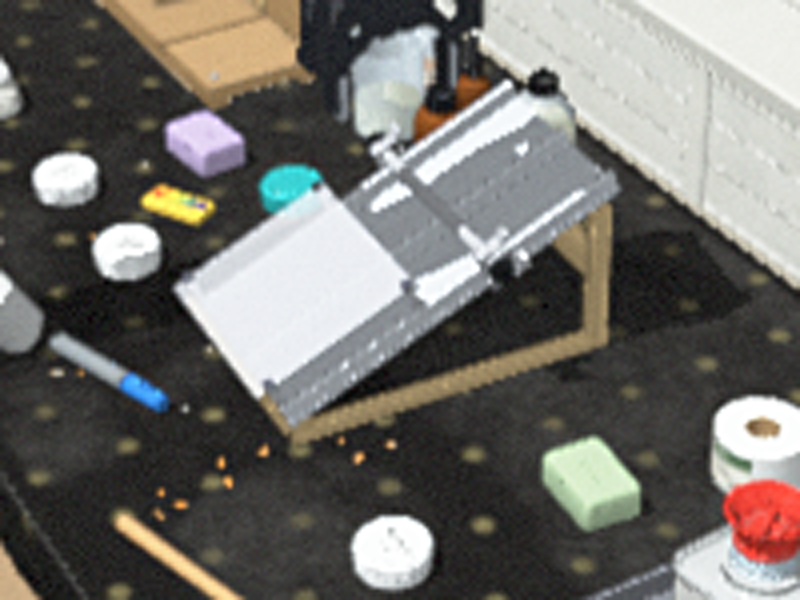

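View pics/b3.png

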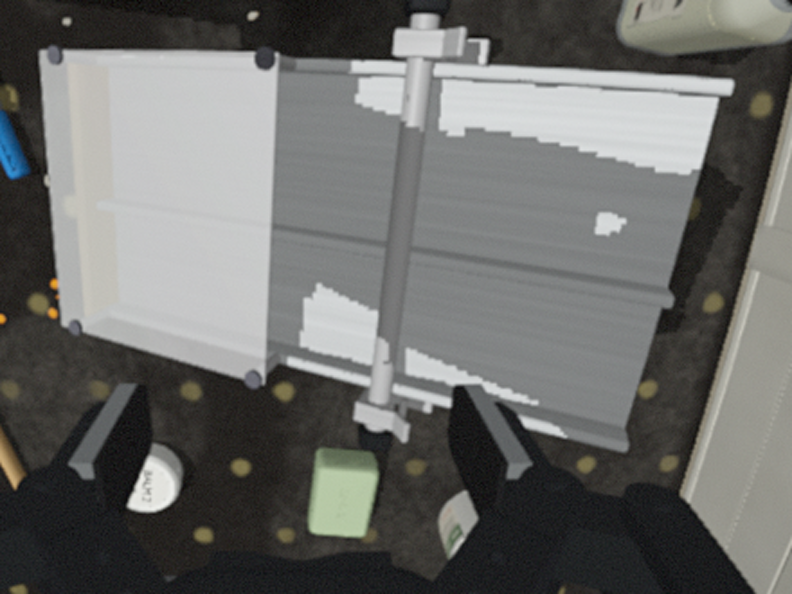

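```bash
cat > rack.py <<'E'
from h import *
from scipy.optimize import least_squares
d=pickle.load(open('a.pkl','rb'))
off={'scene':(130,150,4),'side':(180,120,4),'wrist':(110,60,1.8)}
P={'TL':(120,81,-6.5),'TR':(120,-81,-6.5),'CL':(0,90,6),'CR':(0,-90,6)}
ob=[('wrist','TL',733,87),('wrist','TR',628,440),('scene','TL',220,188),('scene','TR',387,62),('side','TL',510,85),('side','TR',616,184),
('wrist','CL',422,42),('wrist','CR',380,410),('scene','CL',338,300),('scene','CR',500,155),('side','CL',388,150),('side','CR',487,243)]
def rot(y): return R.from_euler('z',y).as_matrix()@R.from_euler('y',-24,degrees=True).as_matrix()
def f(p):
    r=[]
    for n,k,x,y in ob:
        o=off[n]; q=proj(d[n],p[:3]+rot(p[3])@(np.array(P[k])/1000))[0]
        r+=list(q-[o[0]+x/o[2],o[1]+y/o[2]])
    return np.array(r)
s=least_squares(f,[.65,.08,.124,-.1],loss='soft_l1'); 
print(s.x.round(4),np.degrees(s.x[3]));print(np.c_[[o[1]+o[0][:2] for o in ob],f(s.x).reshape(-1,2).round(1)])
np.save('rack.npy',s.x)
Rr=rot(s.x[3])
c=d['wrist']; w=lambda x,y:(110+x/1.8,60+y/1.8)
for n,a in(('scene',[(237,323),(199,368),(161,333),(184,292),(201,326)]),('side',[(278,257),(327,238),(196,164),(212,181),(231,155)])):
    print(n,onz(d[n],a,.024).round(3).tolist())
# posts triangulation
for w_,s_,z_ in (((264,57),(421,359),(318,187)),((252,379),(573,213),(407,287))):
    x,e=tri([(d[n],(off[n][0]+p[0]/off[n][2],off[n][1]+p[1]/off[n][2])) for n,p in(('wrist',w_),('scene',s_),('side',z_))])
    print('post',x.round(4),(Rr.T@(x-s.x[:3])).round(4),np.round(e,4))
E
python3 rack.py
```

```text
[ 0.5992  0.0181  0.1222 -0.0583] -3.341700946753191
[['TLwr' '-1.2' '-0.3']
 ['TRwr' '0.0' '0.8']
 ['TLsc' '-1.5' '-1.1']
 ['TRsc' '-2.6' '-2.1']
 ['TLsi' '-0.5' '-1.1']
 ['TRsi' '-1.6' '-3.8']
 ['CLwr' '0.9' '1.6']
 ['CRwr' '-0.0' '-2.2']
 ['CLsc' '-1.3' '1.7']
 ['CRsc' '1.7' '-0.7']
 ['CLsi' '-1.4' '-0.6']
 ['CRsi' '-0.0' '2.3']]
scene [[0.415, 0.253, 0.024], [0.417, 0.393, 0.024], [0.553, 0.382, 0.024], [0.586, 0.265, 0.024], [0.484, 0.311, 0.024]]
side [[0.413, -0.228, 0.024], [0.581, -0.23, 0.024], [0.414, 0.37, 0.024], [0.417, 0.236, 0.024], [0.552, 0.361, 0.024]]
post [0.5336 0.102  0.1148] [-0.0673  0.0799  0.0219] [0.0026 0.0008 0.0027]
post [ 0.5239 -0.0618  0.1143] [-0.0677 -0.0842  0.0215] [0.0024 0.0018 0.0012]
```

```bash
cat >> h.py <<'E'
def rot(y,t=24): return R.from_euler('z',y).as_matrix()@R.from_euler('y',-t,degrees=True).as_matrix()
try:
    rk=np.load('rack.npy'); Rr=rot(rk[3]); G=rk[:3]
    RT=np.c_[Rr[:,1],Rr[:,0],-Rr[:,2]]   # tool x=left,y=uphill,z=into floor
except FileNotFoundError: pass
def rackp(x,y,z): return G+Rr@(np.array([x-200,y,z-22.5])/1000)  # mm, from stop / rod middle / floor
def down(yaw): # tool down, tool x at angle yaw from world +y
    c,s=np.cos(yaw),np.sin(yaw); return np.array([[-s,c,0],[c,s,0],[0,0,-1.]])
def to(p,Rt,grasp=True):
    from rig import observe
    o=observe(); p=np.array(p,float); Rc=np.array(o['tool_rot'])
    if grasp: p=p+Rt[:,2]*.0187   # p is grasp point
    rv=R.from_matrix(Rc.T@Rt).as_rotvec(); 
    print('turn',rv.round(4),'n',max(1,int(np.ceil(np.abs(rv).max()/.186))),'then shift',(Rt.T@(p-o['position'])).round(4),'or shift now',(Rc.T@(p-o['position'])).round(4),'t',round(o['time_s'],2),'F',np.round(o['ft_force'],1),'w',round(o['grip_width'],4))
E
python3 -c "
from h import *
G[1]-=.001;rk[1]-=.001;np.save('rack.npy',rk)
to(rackp(200,18,86),RT);to(rackp(200,18,26.5),RT)"
```

```text
turn [-0.4199 -0.0124  0.0575] n 3 then shift [0.0369 0.0001 0.0741] or shift now [0.0351 0.0324 0.0677] t 0.15 F [ 0.9 -0.2 -0.9] w 0.0851
turn [-0.4199 -0.0124  0.0575] n 3 then shift [3.690e-02 1.000e-04 1.336e-01] or shift now [0.0337 0.0566 0.122 ] t 0.15 F [ 0.9 -0.2 -0.9] w 0.0851
```

```bash
python3 -m jog '[[-0.14,-0.004,0.019,0,0,0,45],[-0.14,-0.004,0.019,0,0,0,45],[-0.14,-0.004,0.019,0,0,0,45],[0,0,0,0.0185,0,0.037,45],[0,0,0,0.0185,0,0.037,45],[0,0,0,0,0,0,45],[0,0,0,0,0,0,45]]'
python3 - <<'E'
from h import *
from rig import optics
to(rackp(200,18,26.5),RT)
c=optics.get_image('wrist');pickle.dump(c,open('w1.pkl','wb'))
im=c['pixels'][:,:,::-1].copy()
for p in [(200,0,22.5),(200,90,22.5),(200,-90,22.5),(320,81,16),(320,-81,16),(320,-7,16),(200,37,0),(140,0,43)]:
    cv2.drawMarker(im,tuple(int(v) for v in proj(c,rackp(*p))[0]),(0,0,255),0,8,1)
cv2.imwrite('pics/w1.png',im)
E
```

```text
time_s: 1.02
position: [0.5824, 0.0349, 0.1646]
tool_rot: [[0.058, 0.911, 0.408], [0.998, -0.053, -0.024], [-0.0, 0.409, -0.913]]
ft_force: [0.3, 0.4, -0.4]
grip_width: 0.0382
gripper_force: 0.0
turn [ 0.0021 -0.0002  0.0006] n 1 then shift [ 0.0003 -0.0009  0.0607] or shift now [ 0.0002 -0.001   0.0607] t 1.02 F [ 0.3  0.4 -0.4] w 0.0382
```

View pics/w1.png

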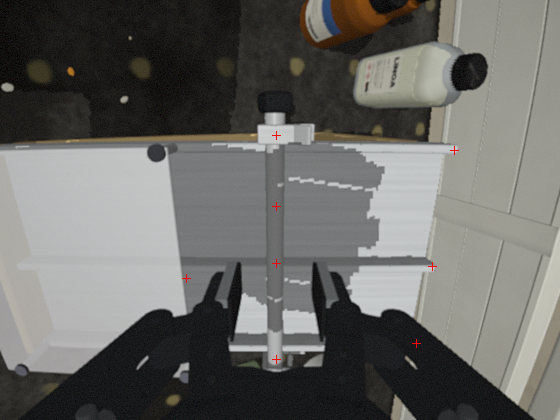

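```bash
python3 -m jog '[[0,0,0,0,-0.001,0.03,45],[0,0,0,0,0,0.03,45],[0,0,0,0,0,0,45],[0,0,0,0,0,0,0],[0,0,0,0,0,0,0],[0,0,0,0,0,0,0],[0,0,0,0,0,0,0]]' 100; python3 -c "
from h import *
to(rackp(200,18,26.5),RT)"
```

```text
time_s: 1.95
position: [0.6059, 0.0337, 0.1105]
tool_rot: [[0.058, 0.91, 0.41], [0.998, -0.053, -0.024], [-0.0, 0.41, -0.912]]
ft_force: [-3.6, -1.2, 6.3]
grip_width: 0.009
gripper_force: 97.7
turn [0.0039 0.0001 0.0004] n 1 then shift [ 0.0001 -0.0004  0.0017] or shift now [ 0.0001 -0.0004  0.0017] t 1.95 F [-3.6 -1.2  6.3] w 0.009
```

```bash
python3 -m jog '[[0,0,0,0,0.006,0,0],[0,0,0,0,0.006,0,0],[0,0,0,0,0,0,0]]'; python3 -m jog '[[0,0,0,0,0.006,0,0],[0,0,0,0,0.006,0,0],[0,0,0,0,0.006,0,0],[0,0,0,0,0.006,0,0],[0,0,0,0,0,0,0]]';python3 - <<'E'
from h import *
from rig import optics
to(rackp(236,18,26.5),RT)
c=optics.get_image('wrist')
cv2.imwrite('pics/w2.png',c['pixels'][:,:,::-1])
E
```

```text
time_s: 2.33
position: [0.6156, 0.0335, 0.1145]
tool_rot: [[0.058, 0.912, 0.406], [0.998, -0.053, -0.023], [0.0, 0.407, -0.913]]
ft_force: [-7.2, 1.1, 4.8]
grip_width: 0.0088
gripper_force: 98.2
time_s: 2.95
position: [0.6397, 0.0318, 0.1252]
tool_rot: [[0.058, 0.91, 0.411], [0.998, -0.053, -0.024], [-0.0, 0.411, -0.911]]
ft_force: [-2.2, 1.2, 5.8]
grip_width: 0.0087
gripper_force: 98.5
turn [ 0.0051 -0.0001  0.0005] n 1 then shift [-0.     -0.0013  0.0014] or shift now [-0.     -0.0013  0.0014] t 2.95 F [-2.2  1.2  5.8] w 0.0087
```

View pics/w2.png

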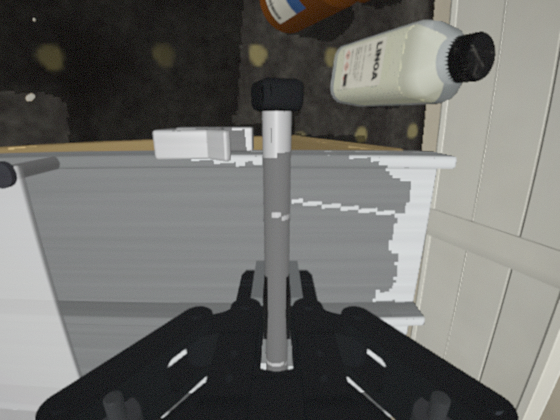

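```bash
python3 -m jog '[[0,0,0,0,0,-0.04,0],[0,0,0,0,0,-0.04,0],[0,0,0,0,0,-0.04,0],[0,0,0,0,0,0,0]]'
python3 - <<'E'
from h import *
from rig import optics,observe
c=optics.get_image('side'); pickle.dump(c,open('s2.pkl','wb'))
im=c['pixels'][:,:,::-1]
a=cv2.resize(im[200:350,250:450],None,fx=4,fy=4,interpolation=cv2.INTER_CUBIC)
cv2.imwrite('pics/s2.png',a); print(observe()['q'].round(0),observe()['position'].round(3))
E
```

```text
time_s: 3.5
position: [0.5901, 0.0348, 0.2364]
tool_rot: [[0.058, 0.909, 0.413], [0.998, -0.052, -0.024], [-0.0, 0.414, -0.91]]
ft_force: [-0.6, -0.6, -1.9]
grip_width: 0.0086
gripper_force: 98.1
[-9. 16. 86.  3. 53. -7.] [0.59  0.035 0.234]
```

View pics/s2.png

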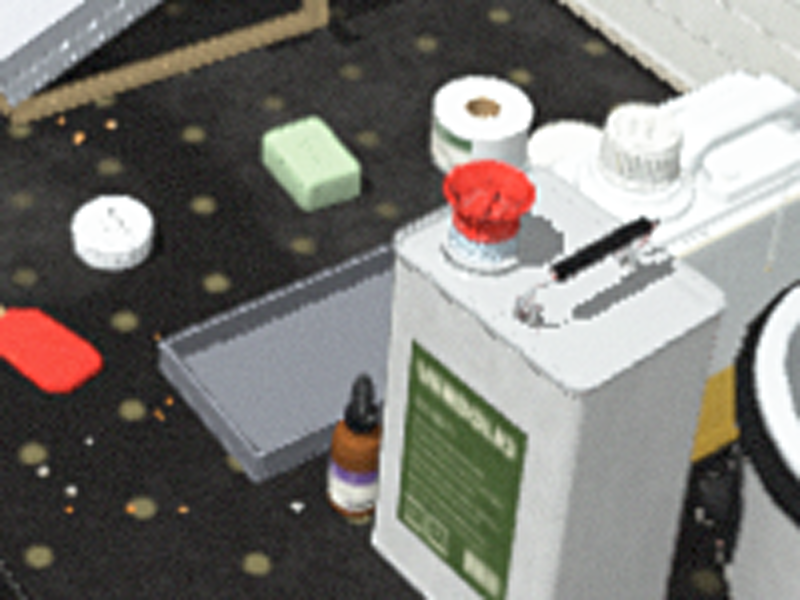

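Run:
```python
from h import *
c=pickle.load(open('s2.pkl','rb'))
f=lambda L:[(250+x/4,200+y/4) for x,y in L]
A=onz(c,f([(160,348),(258,465),(393,246)]),.025);print(A.round(3))
print(onz(c,f([(565,145),(485,160)]),.022).round(3))
e=A[2]-A[0]; e2=A[1]-A[0]; print(np.degrees(np.arctan2(e[1],e[0])),np.degrees(np.arctan2(-e2[0],-e2[1])),np.linalg.norm(e2))
ax=e[:2]/np.linalg.norm(e[:2]); ay=np.array([-ax[1],ax[0]])
cen=A[0][:2]+ax*.135-ay*.06; print('centre',cen,ax)
for s in(1,-1):
    yaw=np.arctan2(ax[1],ax[0])-s*np.pi/2   # tool x along +-ax
    # tool x = (-sin yaw, cos yaw)
    Rt=down(yaw);print(Rt[:,0]); 
    # rod middle is 18mm to tool -x of grasp
    p=np.r_[cen,0.15]+Rt[:,0]*.018
    to(p,Rt)
```

```text
[[ 0.38  -0.349  0.025]
 [ 0.379 -0.469  0.025]
 [ 0.573 -0.348  0.025]]
[[ 0.751 -0.322  0.022]
 [ 0.689 -0.305  0.022]]
0.21573848317514083 0.3935040889739694 0.11958832124944545
centre [ 0.51505996 -0.40841857] [0.99999291 0.00376534]
[0.99999291 0.00376534 0.        ]
turn [ 0.339  -0.3186  1.4848] n 8 then shift [-0.0584  0.4429  0.1028] or shift now [-0.4456 -0.0705  0.0811] t 3.55 F [ 0.3 -0.4 -2.6] w 0.0087
[-0.99999291 -0.00376534  0.        ]
turn [ 0.3239  0.3446 -1.6056] n 9 then shift [ 0.0944 -0.4429  0.1028] or shift now [-0.4478 -0.1033  0.0663] t 3.55 F [ 0.3 -0.4 -2.6] w 0.0087
```

```bash
python3 -m jog '[[0.0424,-0.0398,0.1856,0,0,0,0],[0.0424,-0.0398,0.1856,0,0,0,0],[0.0424,-0.0398,0.1856,0,0,0,0],[0.0424,-0.0398,0.1856,0,0,0,0],[0.0424,-0.0398,0.1856,0,0,0,0],[0.0424,-0.0398,0.1856,0,0,0,0],[0.0424,-0.0398,0.1856,0,0,0,0],[0.0424,-0.0398,0.1856,0,0,0,0],[0,0,0,0,0,0,0]]'
python3 - <<'E'
from h import *
c=pickle.load(open('s2.pkl','rb'))
f=lambda L:[(250+x/4,200+y/4) for x,y in L]
B=onz(c,f([(375,545),(355,510)]),0);print(B.round(3))
o,d=rays(c,f([(395,245),(575,390),(722,300)]));
# canister left top corner above the same base point: solve height
t=((B[0]-o)[:2]@d[0][:2])/(d[0][:2]@d[0][:2]); print('top',o+d[0]*t)
print(onz(c,f([(395,245),(575,390),(722,300)]),(o+d[0]*t)[2]).round(3))
yaw=-np.pi/2; Rt=down(yaw); to(np.r_[.533,-.408,.15],Rt)
from rig import observe; print(observe()['q'].round(0))
E
```

```text
time_s: 4.68
position: [0.5902, 0.0343, 0.231]
tool_rot: [[0.998, 0.058, 0.007], [0.058, -0.998, -0.011], [0.006, 0.012, -1.0]]
ft_force: [-0.7, -0.1, -0.5]
grip_width: 0.0091
gripper_force: 97.9
[[ 0.418 -0.541  0.   ]
 [ 0.424 -0.512  0.   ]]
top [ 0.41620352 -0.53984728  0.24668387]
[[ 0.416 -0.54   0.247]
 [ 0.429 -0.675  0.247]
 [ 0.538 -0.665  0.247]]
turn [ 0.0114 -0.0066  0.0581] n 1 then shift [-0.0572  0.4423  0.0997] or shift now [-0.0834  0.437   0.1042] t 4.67 F [-0.7 -0.1 -0.5] w 0.0091
[-8. 26. 68. -1. 86. 79.]
```

```bash
python3 -m jog '[[0.0114,-0.0066,0.058,0,0,0,0],[0,0,0,-0.007,0.055,0,0],[0,0,0,-0.007,0.055,0,0],[0,0,0,-0.007,0.055,0,0],[0,0,0,-0.007,0.055,0,0],[0,0,0,-0.007,0.055,0,0],[0,0,0,-0.007,0.055,0,0],[0,0,0,-0.007,0.055,0,0],[0,0,0,-0.007,0.055,0,0],[0,0,0,0,0,0,0]]'; python3 -m jog '[[0,0,0,0,0,0.05,0],[0,0,0,0,0,0.05,0],[0,0,0,0,0,0,0]]'
python3 - <<'E'
from h import *
from rig import optics
to(np.r_[.533,-.408,.05],down(-np.pi/2))
c=optics.get_image('wrist');pickle.dump(c,open('w3.pkl','wb'))
cv2.imwrite('pics/w3.png',c['pixels'][:,:,::-1])
E
```

```text
time_s: 5.92
position: [0.5321, -0.4087, 0.2306]
tool_rot: [[1.0, -0.001, 0.001], [-0.001, -1.0, -0.0], [0.001, 0.0, -1.0]]
ft_force: [-0.3, 1.3, -1.4]
grip_width: 0.0086
gripper_force: 97.8
time_s: 6.3
position: [0.5327, -0.403, 0.1289]
tool_rot: [[1.0, 0.003, -0.004], [0.003, -1.0, 0.006], [-0.004, -0.006, -1.0]]
ft_force: [0.1, 0.5, 0.5]
grip_width: 0.009
gripper_force: 97.9
turn [-0.0059  0.0036  0.0027] n 1 then shift [0.0003 0.005  0.0976] or shift now [0.0007 0.0056 0.0975] t 6.3 F [0.1 0.5 0.5] w 0.009
```

View pics/w3.png

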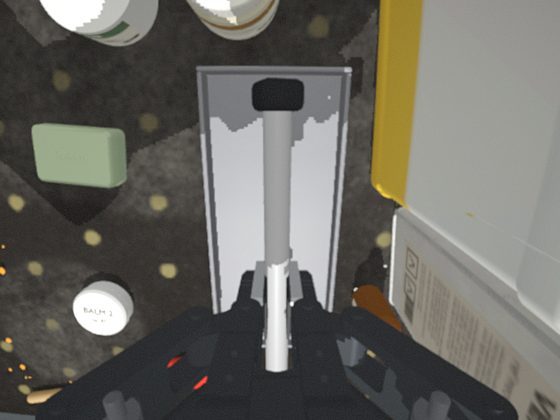

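```bash
python3 -m jog '[[-0.006,0.0036,0.003,0,0.003,0.04,0],[0,0,0,0,0,0.04,0],[0,0,0,0,0,0.03,0],[0,0,0,0,0,0.01,0],[0,0,0,0,0,0,0]]'; python3 -c "
from rig import observe;o=observe();print(o['position'],o['ft_force'])"
```

```text
time_s: 6.98
position: [0.535, -0.4092, 0.0144]
tool_rot: [[1.0, -0.003, 0.007], [-0.003, -1.0, -0.008], [0.008, 0.008, -1.0]]
ft_force: [-0.1, -0.4, -1.6]
grip_width: 0.0089
gripper_force: 97.9
[ 0.5350047  -0.40920637  0.01438629] [-0.13866055 -0.40314363 -1.59122899]
```

```bash
python3 -m jog '[[0,0,0,0,0,0.004,0],[0,0,0,0,0,0.002,0],[0,0,0,0,0,0,0],[0,0,0,0,0,0,0]]';  python3 -m jog '[[0,0,0,0,0,0,12],[0,0,0,0,0,0,20],[0,0,0,0,0,0,30],[0,0,0,0,0,0,45],[0,0,0,0,0,0,45]]'; python3 -m jog '[[0,0,0,0,0,-0.04,45],[0,0,0,0,0,-0.06,45],[0,0,0,0,0,-0.06,45],[0,0,0,0,0,0,100],[0,0,0,0,0,0,100]]';python3 - <<'E'
from h import *
from rig import optics
c=optics.get_image('wrist');pickle.dump(c,open('w4.pkl','wb'))
cv2.imwrite('pics/w4.png',c['pixels'][:,:,::-1])
E
```

```text
time_s: 7.48
position: [0.5343, -0.4088, 0.0069]
tool_rot: [[1.0, -0.004, 0.006], [-0.004, -1.0, -0.006], [0.006, 0.006, -1.0]]
ft_force: [1.0, -0.2, -0.9]
grip_width: 0.0086
gripper_force: 97.9
time_s: 8.1
position: [0.5342, -0.4087, 0.0067]
tool_rot: [[1.0, -0.004, 0.006], [-0.004, -1.0, -0.006], [0.006, 0.006, -1.0]]
ft_force: [0.2, 0.4, -0.5]
grip_width: 0.0382
gripper_force: 0.0
time_s: 8.72
position: [0.533, -0.4074, 0.1659]
tool_rot: [[1.0, -0.004, 0.005], [-0.004, -1.0, -0.005], [0.005, 0.005, -1.0]]
ft_force: [-0.3, 0.1, -0.7]
grip_width: 0.0731
gripper_force: 0.0
```

View pics/w4.png

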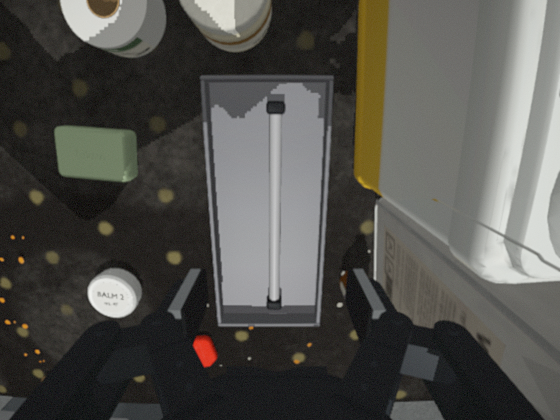

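```bash
cat >> h.py <<'E'
def blobs(c,kind,amin=300):
    hsv=cv2.cvtColor(c['pixels'],cv2.COLOR_RGB2HSV); H,S,V=cv2.split(hsv)
    m={'green':(H>38)&(H<75)&(S>40)&(S<140)&(V>70),'purple':(H>120)&(H<160)&(S>30)&(V>70),'white':(S<35)&(V>150)}[kind]
    m=cv2.morphologyEx(m.astype(np.uint8)*255,cv2.MORPH_CLOSE,np.ones((7,7)))
    for k in cv2.findContours(m,cv2.RETR_EXTERNAL,cv2.CHAIN_APPROX_NONE)[0]:
        if cv2.contourArea(k)<amin: continue
        k=cv2.convexHull(k); z=.022 if kind=='white' else .025
        w=onz(c,k.reshape(-1,2),z)[:,:2]; (cx,cy),(a,b),t=cv2.minAreaRect((w*1000).astype(np.float32))
        bx=cv2.boxPoints(((cx,cy),(a,b),t)); e=[bx[1]-bx[0],bx[2]-bx[1]]; l=max(e,key=np.linalg.norm)
        print(kind,k.reshape(-1,2).mean(0).round(),'c',round(cx/1000,4),round(cy/1000,4),'size',round(a),round(b),'long axis deg',round(np.degrees(np.arctan2(l[1],l[0]))%180,1))
E
python3 -c "
from h import *
c=pickle.load(open('w4.pkl','rb'))
blobs(c,'green');blobs(c,'white')"
```

```text
green [ 96. 153.] c 0.5835 -0.2312 size 82 52 long axis deg 84.3
white [113. 296.] c 0.4196 -0.2145 size 56 58 long axis deg 134.2
white [262. 227.] c 0.5129 -0.3978 size 118 208 long axis deg 179.7
white [508. 205.] c 0.5665 -0.6514 size 308 109 long axis deg 16.4
white [224.  20.] c 0.6991 -0.3597 size 45 27 long axis deg 88.9
white [90. 20.] c 0.7005 -0.2457 size 57 32 long axis deg 86.7
```

```bash
python3 -c "
from h import *
to([.5835,-.226,.14],down(np.radians(-5)))
from rig import observe;print(observe()['q'].round())"
```

```text
turn [ 6.1000e-03 -2.0000e-04 -1.4873e+00] n 8 then shift [0.185  0.0347 0.0438] or shift now [ 0.0498 -0.1817  0.0433] t 8.78 F [-0.1 -1.4  0. ] w 0.0799
[-47.  37.  59.   0.  84.  43.]
```

```bash
python3 -m jog '[[0,0,0,0.0125,-0.0455,0,100],[0,0,0,0.0125,-0.0455,0,100],[0,0,0,0.0125,-0.0455,0,100],[0,0,0,0.0125,-0.0455,0,100]]'; python3 -m jog '[[0.006,0,-0.186,0,0,0.005,100],[0,0,-0.186,0,0,0.005,100],[0,0,-0.186,0,0,0.005,100],[0,0,-0.186,0,0,0.005,100],[0,0,-0.186,0,0,0.005,100],[0,0,-0.186,0,0,0.005,100],[0,0,-0.186,0,0,0.005,100],[0,0,-0.186,0,0,0.005,100],[0,0,0,0,0,0,100],[0,0,0,0,0,0,100]]'
python3 - <<'E'
from h import *
from rig import optics
c=optics.get_image('wrist');pickle.dump(c,open('w5.pkl','wb'))
cv2.imwrite('pics/w5.png',c['pixels'][:,:,::-1])
blobs(c,'green');blobs(c,'white');to([.5835,-.226,.14],down(np.radians(-5)))
E
```

```text
time_s: 9.28
position: [0.5837, -0.2242, 0.1641]
tool_rot: [[1.0, -0.004, 0.003], [-0.004, -1.0, -0.004], [0.003, 0.004, -1.0]]
ft_force: [0.5, -0.6, -0.3]
grip_width: 0.0853
gripper_force: 0.0
time_s: 10.52
position: [0.584, -0.2259, 0.1253]
tool_rot: [[0.09, 0.996, 0.004], [0.996, -0.09, 0.001], [0.001, 0.004, -1.0]]
ft_force: [-0.4, 0.2, -0.7]
grip_width: 0.0855
gripper_force: 0.0
green [280. 200.] c 0.5837 -0.2229 size 73 51 long axis deg 83.0
white [  9. 393.] c 0.2353 -0.4221 size 103 24 long axis deg 63.4
white [246. 349.] c 0.5583 -0.3847 size 87 188 long axis deg 179.6
white [547. 365.] c 0.8816 -0.4429 size 40 226 long axis deg 106.3
white [169. 295.] c 0.4636 -0.3022 size 70 15 long axis deg 58.2
white [420. 237.] c 0.7107 -0.3002 size 143 96 long axis deg 85.2
white [ 99. 214.] c 0.4229 -0.2105 size 67 58 long axis deg 39.8
white [277. 212.] c 0.583 -0.2279 size 67 48 long axis deg 84.7
white [35.  9.] c 0.4217 -0.0407 size 41 9 long axis deg 8.9
turn [ 0.0046 -0.0007 -0.0022] n 1 then shift [-0.0001 -0.0006  0.0042] or shift now [-0.0001 -0.0006  0.0042] t 10.57 F [-0.1 -0.  -1.2] w 0.0854
```

View pics/w5.png

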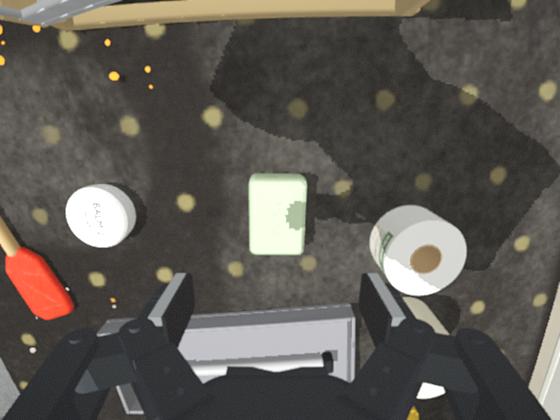

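```bash
python3 -m jog '[[0,0,0.01,0.001,0,0.05,100],[0,0,0,0,0,0.05,100],[0,0,0,0,0,0.018,100],[0,0,0,0,0,0.0,100]]'; python3 -m jog '[[0,0,0,0,0,0,0],[0,0,0,0,0,0,0],[0,0,0,0,0,0,0],[0,0,0,0,0,0,0]]' 60;  python3 -m jog '[[0,0,0,0,0,-0.05,0],[0,0,0,0,0,-0.06,0],[0,0,0,0,0,-0.06,0],[0,0,0,0,0,-0.06,0],[0,0,0,0,0,0,0]]'; python3 -c "
from h import *
to(rackp(255,37,60),RT)"
```

```text
time_s: 11.08
position: [0.5849, -0.225, 0.0077]
tool_rot: [[0.097, 0.995, 0.004], [0.995, -0.097, 0.0], [0.001, 0.004, -1.0]]
ft_force: [0.3, 0.4, 0.7]
grip_width: 0.0853
gripper_force: 0.0
time_s: 11.58
position: [0.5858, -0.2255, 0.0099]
tool_rot: [[0.096, 0.995, 0.008], [0.995, -0.096, -0.002], [-0.001, 0.008, -1.0]]
ft_force: [-0.1, 1.0, 6.3]
grip_width: 0.0494
gripper_force: 63.3
time_s: 12.2
position: [0.5848, -0.2256, 0.2439]
tool_rot: [[0.096, 0.995, 0.015], [0.995, -0.096, -0.006], [-0.005, 0.015, -1.0]]
ft_force: [-0.0, 0.5, -2.1]
grip_width: 0.0491
gripper_force: 63.1
turn [-0.4037  0.0127 -0.0365] n 3 then shift [0.2791 0.0058 0.0925] or shift now [0.2809 0.031  0.0814] t 12.2 F [-0.   0.5 -2.1] w 0.0491
```

```bash
python3 -m jog '[[0,0,0,0.056,0.0062,0,0],[0,0,0,0.056,0.0062,0,0],[0,0,0,0.056,0.0062,0,0],[0,0,0,0.056,0.0062,0,0],[-0.1346,0.0042,-0.0122,0.056,0.0062,0,0],[-0.1346,0.0042,-0.0122,0,0,0,0],[-0.1346,0.0042,-0.0122,0,0,0,0],[0,0,0,0,0,0,0],[0,0,0,0,0,0,0]]'; python3 -c "
from h import *
to(rackp(255,36,60),RT)"
```

```text
time_s: 13.32
position: [0.6418, 0.0505, 0.2382]
tool_rot: [[0.059, 0.917, 0.396], [0.998, -0.056, -0.019], [0.005, 0.396, -0.918]]
ft_force: [0.5, -0.4, -1.6]
grip_width: 0.0493
gripper_force: 63.0
turn [-0.0116 -0.0046 -0.0026] n 1 then shift [-0.0008 -0.0291  0.0706] or shift now [-0.0012 -0.0283  0.071 ] t 13.32 F [ 0.5 -0.4 -1.6] w 0.0493
```

```bash
python3 -m jog '[[-0.0116,-0.0046,-0.0026,-0.001,-0.029,0.03,0],[0,0,0,0,0,0.04,0],[0,0,0,0,0,0.012,0],[0,0,0,0,0,0,0],[0,0,0,0,0,0,0]]'; python3 -c "
from h import *
to(rackp(255,36,31),RT)"
```

```text
time_s: 13.95
position: [0.6486, 0.0495, 0.1532]
tool_rot: [[0.058, 0.91, 0.41], [0.998, -0.053, -0.024], [-0.0, 0.41, -0.912]]
ft_force: [0.9, 0.4, -1.4]
grip_width: 0.0487
gripper_force: 63.0
turn [ 0.004  -0.0001  0.0005] n 1 then shift [-0.0002 -0.0009  0.0192] or shift now [-0.0002 -0.001   0.0192] t 13.95 F [ 0.9  0.4 -1.4] w 0.0487
```

```bash
python3 -m jog '[[0,0,0,0,0,0.01,0],[0,0,0,0,0,0.006,0],[0,0,0,0,0,0.002,0],[0,0,0,0,0,0,0],[0,0,0,0,0,0,0]]'; python3 -c "
from h import *
to(rackp(255,36,31),RT)"
```

```text
time_s: 14.58
position: [0.656, 0.0492, 0.1371]
tool_rot: [[0.058, 0.91, 0.411], [0.998, -0.052, -0.024], [-0.0, 0.412, -0.911]]
ft_force: [-5.5, -0.8, 9.7]
grip_width: 0.0494
gripper_force: 64.5
turn [ 0.0053 -0.0001  0.0008] n 1 then shift [-0.0003 -0.001   0.0015] or shift now [-0.0003 -0.001   0.0015] t 14.57 F [-5.5 -0.8  9.7] w 0.0494
```

```bash
cat >> h.py <<'E'
def inrack(c,px,h): # rack coords (mm) of pixels at height h mm over lane floor
    o,d=rays(c,px); a=Rr.T@(o-rackp(0,0,0)); b=d@Rr; t=(h/1000-a[2])/b[:,2]; return (a+b*t[:,None])*1000
def rackblob(c,kind,h,amin=150):
    H,S,V=cv2.split(cv2.cvtColor(c['pixels'],cv2.COLOR_RGB2HSV))
    m={'green':(H>38)&(H<75)&(S>25)&(V>60),'purple':(H>115)&(H<160)&(S>20)&(V>60),'tin':(S<40)&(V>200)}[kind]
    for k in cv2.findContours(m.astype(np.uint8),cv2.RETR_EXTERNAL,cv2.CHAIN_APPROX_NONE)[0]:
        if cv2.contourArea(k)<amin: continue
        q=inrack(c,k.reshape(-1,2),h); print(kind,'rack x',q[:,0].min().round(),q[:,0].max().round(),'y',q[:,1].min().round(),q[:,1].max().round())
E
python3 -m jog '[[0,0,0,0,0,0,62],[0,0,0,0,0,0,68],[0,0,0,0,0,0,80],[0,0,0,0,0,0,90],[0,0,0,0,0,0,90]]'; python3 -m jog '[[0,0,0,0,0,-0.02,90],[0,0,0,0,0,-0.04,90],[0,0,0,0,0,-0.05,90],[0,0,0,0,0,0,90]]'
python3 - <<'E'
from h import *
from rig import optics
c=optics.get_image('wrist');rackblob(c,'green',27);c=optics.get_image('side');rackblob(c,'green',27);c=optics.get_image('scene');rackblob(c,'green',27)
to([.416,-.214,.14],down(0))
E
```

```text
time_s: 15.2
position: [0.6553, 0.0491, 0.1351]
tool_rot: [[0.058, 0.911, 0.408], [0.998, -0.053, -0.024], [-0.0, 0.408, -0.913]]
ft_force: [-0.0, 0.2, -0.4]
grip_width: 0.0773
gripper_force: 0.3
time_s: 15.7
position: [0.6106, 0.0519, 0.2413]
tool_rot: [[0.057, 0.908, 0.416], [0.998, -0.052, -0.024], [-0.001, 0.417, -0.909]]
ft_force: [-0.3, -0.3, -0.7]
grip_width: 0.0766
gripper_force: 0.0
green rack x 32.0 121.0 y -683.0 -502.0
green rack x 35.0 200.0 y 565.0 755.0
green rack x 721.0 812.0 y -554.0 -276.0
green rack x 758.0 803.0 y -149.0 412.0
green rack x 1026.0 1099.0 y -273.0 -63.0
green rack x 1008.0 1090.0 y 59.0 412.0
green rack x 766.0 862.0 y -158.0 288.0
green rack x 727.0 868.0 y -605.0 -241.0
turn [ 0.4203  0.0121 -0.057 ] n 3 then shift [-0.2658 -0.1942  0.1142] or shift now [-0.2766 -0.2096  0.0314] t 15.85 F [-0.8  0.9 -1.9] w 0.0765
```

```bash
cat >> h.py <<'E'
def lanediff(c0,c1,y0,y1,h=25):
    # mean abs difference along lane strip, sampled every 6 mm
    out=[]
    for x in range(4,300,8):
        px=np.array([proj(c1,rackp(x,y,h))[0] for y in np.linspace(y0,y1,9)]).round().astype(int)
        out.append(int(np.mean([np.abs(c0['pixels'][v,u].astype(int)-c1['pixels'][v,u]).sum() for u,v in px])))
    print(list(zip(range(4,300,8),out)))
E
python3 - <<'E'
from h import *
from rig import optics
a=pickle.load(open('a.pkl','rb')); 
c=optics.get_image('side');lanediff(a['side'],c,15,60);lanediff(a['side'],c,-70,-20)
c=optics.get_image('scene');lanediff(a['scene'],c,15,60)
E
```

```text
[(4, 12), (12, 8), (20, 9), (28, 9), (36, 11), (44, 10), (52, 2), (60, 3), (68, 2), (76, 2), (84, 2), (92, 4), (100, 2), (108, 2), (116, 2), (124, 3), (132, 3), (140, 4), (148, 5), (156, 15), (164, 111), (172, 121), (180, 146), (188, 144), (196, 66), (204, 97), (212, 156), (220, 158), (228, 150), (236, 141), (244, 126), (252, 142), (260, 176), (268, 130), (276, 215), (284, 183), (292, 181)]
[(4, 3), (12, 3), (20, 4), (28, 6), (36, 3), (44, 5), (52, 4), (60, 3), (68, 5), (76, 4), (84, 3), (92, 5), (100, 6), (108, 4), (116, 5), (124, 3), (132, 4), (140, 58), (148, 137), (156, 135), (164, 116), (172, 123), (180, 136), (188, 151), (196, 100), (204, 132), (212, 161), (220, 137), (228, 151), (236, 153), (244, 103), (252, 110), (260, 84), (268, 103), (276, 67), (284, 96), (292, 103)]
[(4, 20), (12, 20), (20, 18), (28, 18), (36, 18), (44, 20), (52, 12), (60, 11), (68, 11), (76, 10), (84, 11), (92, 11), (100, 11), (108, 11), (116, 10), (124, 11), (132, 11), (140, 13), (148, 11), (156, 10), (164, 9), (172, 10), (180, 10), (188, 9), (196, 62), (204, 60), (212, 12), (220, 11), (228, 9), (236, 9), (244, 10), (252, 10), (260, 10), (268, 22), (276, 45), (284, 95), (292, 60)]
```

```bash
python3 -m jog '[[0.14,0.004,-0.019,0,0,0,100],[0.14,0.004,-0.019,0,0,0,100],[0.14,0.004,-0.019,0,0,0,100],[0,0,0,-0.0443,-0.032,0,100],[0,0,0,-0.0443,-0.032,0,100],[0,0,0,-0.0443,-0.032,0,100],[0,0,0,-0.0443,-0.032,0.03,100],[0,0,0,-0.0443,-0.032,0.04,100],[0,0,0,-0.0443,-0.032,0.044,100],[0,0,0,0,0,0,100]]'
cat > tin.py <<'E'
from h import *
from rig import optics
c=optics.get_image('wrist'); to([.416,-.214,.14],down(0)); blobs(c,'white')
E
python3 tin.py
```

```text
time_s: 17.2
position: [0.4221, -0.207, 0.1265]
tool_rot: [[0.004, 1.0, -0.005], [1.0, -0.004, 0.004], [0.004, -0.005, -1.0]]
ft_force: [1.3, 0.1, -0.1]
grip_width: 0.0849
gripper_force: 0.0
turn [-0.002  -0.0023 -0.0029] n 1 then shift [-0.0076 -0.0077  0.0068] or shift now [-0.0076 -0.0076  0.0068] t 17.25 F [0.2 0.3 0.1] w 0.0853
white [112. 399.] c 0.2159 -0.4455 size 59 35 long axis deg 89.6
white [321. 354.] c 0.4531 -0.3732 size 65 144 long axis deg 179.6
white [529. 359.] c 0.7348 -0.3932 size 62 189 long axis deg 131.6
white [386. 298.] c 0.5315 -0.2948 size 15 70 long axis deg 117.1
white [166. 296.] c 0.3072 -0.2941 size 71 15 long axis deg 62.7
white [530. 264.] c 0.6851 -0.2802 size 50 107 long axis deg 109.1
white [274. 218.] c 0.4179 -0.2112 size 61 58 long axis deg 89.8
white [ 36. 230.] c 0.1844 -0.3 size 366 119 long axis deg 70.3
white [382.   9.] c 0.5138 -0.044 size 254 18 long axis deg 1.8
```

```bash
python3 -m jog '[[0,0,0,-0.0055,-0.004,0.04,100],[0,0,0,0,0,0.05,100],[0,0,0,0,0,0.032,100],[0,0,0,0,0,0.0,100]]'; python3 -m jog '[[0,0,0,0,0,0,0],[0,0,0,0,0,0,0],[0,0,0,0,0,0,0],[0,0,0,0,0,0,0]]' 50;  python3 -m jog '[[0,0,0,0,0,-0.05,0],[0,0,0,0,0,-0.06,0],[0,0,0,0,0,-0.06,0],[0,0,0,0,0,-0.06,0],[0,0,0,0,0,0,0]]'; python3 -c "
from h import *
to(rackp(255,-44,60),RT)"
```

```text
time_s: 17.75
position: [0.4209, -0.2102, 0.0064]
tool_rot: [[-0.001, 1.0, -0.002], [1.0, 0.001, 0.002], [0.002, -0.002, -1.0]]
ft_force: [0.7, 0.1, 0.7]
grip_width: 0.0856
gripper_force: 0.0
time_s: 18.25
position: [0.4217, -0.2117, 0.0096]
tool_rot: [[0.0, 1.0, 0.004], [1.0, -0.0, -0.002], [-0.002, 0.004, -1.0]]
ft_force: [-0.2, 3.3, 11.9]
grip_width: 0.0539
gripper_force: 50.1
time_s: 18.88
position: [0.4216, -0.212, 0.2428]
tool_rot: [[-0.0, 1.0, 0.009], [1.0, 0.0, -0.008], [-0.008, 0.009, -1.0]]
ft_force: [-0.3, 0.4, -0.9]
grip_width: 0.0536
gripper_force: 52.1
turn [-0.4093 -0.005   0.0592] n 3 then shift [0.1941 0.1558 0.158 ] or shift now [0.1823 0.2169 0.0816] t 18.88 F [-0.3  0.4 -0.9] w 0.0536
```

```bash
python3 -m jog '[[0,0,0,0.0304,0.0361,0,0],[0,0,0,0.0304,0.0361,0,0],[0,0,0,0.0304,0.0361,0,0],[0,0,0,0.0304,0.0361,0,0],[0,0,0,0.0304,0.0361,0,0],[-0.1364,-0.0017,0.0197,0.0304,0.0361,0,0],[-0.1364,-0.0017,0.0197,0,0,0,0],[-0.1364,-0.0017,0.0197,0,0,0,0],[0,0,0,0,0,0,0],[0,0,0,0,0,0,0]]'; python3 -c "
from h import *
to(rackp(255,-44,60),RT)"
```

```text
time_s: 20.12
position: [0.6373, -0.0291, 0.2379]
tool_rot: [[0.058, 0.916, 0.397], [0.998, -0.056, -0.017], [0.007, 0.397, -0.918]]
ft_force: [1.2, -0.4, -1.2]
grip_width: 0.0536
gripper_force: 52.1
turn [-0.0104 -0.006  -0.0026] n 1 then shift [-0.0011 -0.0292  0.0703] or shift now [-0.0016 -0.0285  0.0706] t 20.12 F [ 1.2 -0.4 -1.2] w 0.0536
```

```bash
python3 -m jog '[[-0.0104,-0.006,-0.0026,-0.0012,-0.029,0.03,0],[0,0,0,0,0,0.04,0],[0,0,0,0,0,0.012,0],[0,0,0,0,0,0.006,0],[0,0,0,0,0,0.005,0],[0,0,0,0,0,0,0],[0,0,0,0,0,0,0]]'; python3 -c "
from h import *
to(rackp(255,-44,31),RT)"
```

```text
time_s: 21.0
position: [0.6482, -0.0305, 0.1417]
tool_rot: [[0.058, 0.911, 0.408], [0.998, -0.053, -0.024], [0.0, 0.409, -0.913]]
ft_force: [0.3, -0.8, -0.5]
grip_width: 0.0537
gripper_force: 52.1
turn [ 0.0023  0.     -0.0002] n 1 then shift [-0.0003 -0.      0.007 ] or shift now [-0.0003 -0.      0.007 ] t 21.0 F [ 0.3 -0.8 -0.5] w 0.0537
```

```bash
python3 -m jog '[[0,0,0,0,0,0.004,0],[0,0,0,0,0,0.002,0],[0,0,0,0,0,0.0,0],[0,0,0,0,0,0,0]]'; python3 -m jog '[[0,0,0,0,0,0,66],[0,0,0,0,0,0,72],[0,0,0,0,0,0,80],[0,0,0,0,0,0,90],[0,0,0,0,0,0,95]]'; python3 -m jog '[[0,0,0,0,0,-0.02,95],[0,0,0,0,0,-0.04,95],[0,0,0,0,0,-0.05,95],[0,0,0,0,0,0,95]]'
cat > chk.py <<'E'
from h import *
from rig import optics
a=pickle.load(open('a.pkl','rb')); 
for n in('side','scene'):
    c=optics.get_image(n);pickle.dump(c,open(n+'_l.pkl','wb'));print(n)
    lanediff(a[n],c,15,60);lanediff(a[n],c,-64,-24,20)
    if n=='scene':
        blobs(c,'purple',100);blobs(c,'white',100)
    else: blobs(c,'purple',50)
E
python3 chk.py; python3 -c "
from h import *
to([.418,.247,.14],down(0))"
```

```text
time_s: 21.5
position: [0.6507, -0.0307, 0.1367]
tool_rot: [[0.058, 0.911, 0.409], [0.998, -0.053, -0.024], [-0.0, 0.41, -0.912]]
ft_force: [-5.4, 1.6, 6.9]
grip_width: 0.0538
gripper_force: 53.8
time_s: 22.12
position: [0.6505, -0.0306, 0.1354]
tool_rot: [[0.058, 0.912, 0.407], [0.998, -0.053, -0.024], [0.0, 0.408, -0.913]]
ft_force: [-0.1, -0.5, -0.7]
grip_width: 0.0812
gripper_force: 0.1
time_s: 22.62
position: [0.6058, -0.0281, 0.2414]
tool_rot: [[0.058, 0.908, 0.415], [0.998, -0.052, -0.026], [-0.002, 0.416, -0.91]]
ft_force: [0.3, 0.5, -0.5]
grip_width: 0.0813
gripper_force: 0.0
side
[(4, 12), (12, 8), (20, 9), (28, 8), (36, 9), (44, 12), (52, 4), (60, 2), (68, 3), (76, 3), (84, 1), (92, 5), (100, 3), (108, 2), (116, 4), (124, 3), (132, 3), (140, 12), (148, 198), (156, 201), (164, 111), (172, 147), (180, 109), (188, 122), (196, 296), (204, 208), (212, 107), (220, 106), (228, 106), (236, 82), (244, 106), (252, 105), (260, 83), (268, 76), (276, 74), (284, 66), (292, 37)]
[(4, 9), (12, 27), (20, 26), (28, 19), (36, 28), (44, 26), (52, 14), (60, 3), (68, 4), (76, 5), (84, 3), (92, 
[... 1166 characters left out ...]
76 long axis deg 94.7
white [200. 370.] c 0.4166 0.3926 size 58 60 long axis deg 174.2
white [269. 370.] c 0.2701 0.2976 size 51 133 long axis deg 109.5
white [ 69. 354.] c 0.71 0.5427 size 100 14 long axis deg 3.3
white [232. 305.] c 0.4572 0.2217 size 53 60 long axis deg 124.8
white [244. 222.] c 0.6089 -0.0286 size 206 421 long axis deg 169.6
white [552. 114.] c -0.0127 -1.0464 size 59 187 long axis deg 103.1
white [478.  34.] c 0.4523 -1.5301 size 187 402 long axis deg 123.6
white [331. 252.] c 0.9657 -0.4602 size 1754 2073 long axis deg 114.6
turn [ 0.4215  0.0125 -0.0576] n 3 then shift [ 0.2749 -0.1874  0.1156] or shift now [ 0.2635 -0.2326  0.0223] t 22.73 F [ 0.5 -0.9 -0.6] w 0.0814
```

```bash
python3 -m jog '[[0.14,0.004,-0.019,0,0,0,100],[0.14,0.004,-0.019,0,0,0,100],[0.14,0.004,-0.019,0,0,0,100],[0,0,0,0.0488,-0.0293,0,100],[0,0,0,0.0488,-0.0293,0,100],[0,0,0,0.0488,-0.0293,0,100],[0,0,0,0.0488,-0.0293,0.05,100],[0,0,0,0.0488,-0.0293,0.06,100],[0,0,0,0,0,0,100],[0,0,0,0,0,0,100]]'
cat > tin.py <<'E'
from h import *
from rig import optics,observe
c=optics.get_image('wrist'); print(observe()['position'].round(4)); to([.459,.216,.14],down(0)); blobs(c,'white');blobs(c,'purple')
E
python3 tin.py
```

```text
time_s: 23.98
position: [0.4723, 0.1954, 0.1494]
tool_rot: [[0.0, 1.0, 0.0], [1.0, -0.0, -0.0], [-0.0, 0.0, -1.0]]
ft_force: [0.2, -1.0, -0.1]
grip_width: 0.0851
gripper_force: 0.0
[0.4727 0.1951 0.1498]
turn [ 0.0014 -0.0001 -0.0014] n 1 then shift [ 0.0209 -0.0137  0.0285] or shift now [ 0.0209 -0.0138  0.0285] t 24.02 F [ 0.2  0.3 -0.1] w 0.085
white [542. 397.] c 0.8487 -0.0798 size 31 114 long axis deg 131.0
white [433. 400.] c 0.6842 -0.0718 size 67 71 long axis deg 176.0
white [299. 349.] c 0.4796 0.0337 size 127 190 long axis deg 178.8
white [ 23. 340.] c 0.1542 0.0623 size 177 37 long axis deg 85.6
white [540. 258.] c 0.768 0.1396 size 31 64 long axis deg 152.9
white [136. 261.] c 0.3229 0.1311 size 20 72 long axis deg 108.0
white [264. 183.] c 0.4587 0.2175 size 57 56 long axis deg 46.4
white [ 95. 185.] c 0.2938 0.2248 size 87 40 long axis deg 88.2
white [548. 142.] c 0.7305 0.2588 size 21 25 long axis deg 106.3
white [539.  55.] c 0.7038 0.3317 size 35 55 long axis deg 103.5
white [56. 82.] c 0.2779 0.3172 size 92 12 long axis deg 89.3
white [385.  21.] c 0.5577 0.3578 size 53 27 long axis deg 1.7
white [217.   7.] c 0.4199 0.3656 size 10 40 long axis deg 178.9
purple [383.  32.] c 0.5564 0.354 size 56 32 long axis deg 1.6
```

```bash
python3 -m jog '[[0,0,0,0.0222,-0.014,0.04,100],[0,0,0,0,0,0.06,100],[0,0,0,0,0,0.042,100],[0,0,0,0,0,0.0,100]]'; python3 -m jog '[[0,0,0,0,0,0,0],[0,0,0,0,0,0,0],[0,0,0,0,0,0,0],[0,0,0,0,0,0,0]]' 50;  python3 -m jog '[[0,0,0,0,0,-0.05,0],[0,0,0,0,0,-0.06,0],[0,0,0,0,0,-0.06,0],[0,0,0,0,0,-0.06,0],[0,0,0,0,0,0,0]]'; python3 -c "
from h import *
to(rackp(255,-44,60),RT)"
```

```text
time_s: 24.52
position: [0.4576, 0.2169, 0.006]
tool_rot: [[0.002, 1.0, -0.004], [1.0, -0.002, -0.001], [-0.001, -0.004, -1.0]]
ft_force: [-0.1, 0.1, -0.2]
grip_width: 0.0853
gripper_force: 0.0
time_s: 25.02
position: [0.4592, 0.2179, 0.01]
tool_rot: [[0.001, 1.0, 0.005], [1.0, -0.001, 0.001], [0.001, 0.005, -1.0]]
ft_force: [-1.1, -2.5, 11.4]
grip_width: 0.0533
gripper_force: 50.1
time_s: 25.65
position: [0.459, 0.2182, 0.2432]
tool_rot: [[0.001, 1.0, 0.012], [1.0, -0.001, 0.003], [0.003, 0.012, -1.0]]
ft_force: [-0.5, -0.1, -1.9]
grip_width: 0.053
gripper_force: 52.1
turn [-0.407  -0.015   0.0563] n 3 then shift [-0.2375  0.1444  0.1535] or shift now [-0.2485  0.1794  0.0829] t 25.65 F [-0.5 -0.1 -1.9] w 0.053
```

```bash
python3 -m jog '[[0,0,0,-0.0414,0.03,0,0],[0,0,0,-0.0414,0.03,0,0],[0,0,0,-0.0414,0.03,0,0],[0,0,0,-0.0414,0.03,0,0],[0,0,0,-0.0414,0.03,0,0],[-0.1357,-0.005,0.0188,-0.0414,0.03,0,0],[-0.1357,-0.005,0.0188,0,0,0,0],[-0.1357,-0.005,0.0188,0,0,0,0],[0,0,0,0,0,0,0],[0,0,0,0,0,0,0]]'; python3 -c "
from h import *
to(rackp(255,-44,60),RT)"
```

```text
time_s: 26.9
position: [0.6377, -0.0307, 0.2378]
tool_rot: [[0.058, 0.917, 0.394], [0.998, -0.052, -0.026], [-0.003, 0.395, -0.919]]
ft_force: [0.4, -0.3, -0.3]
grip_width: 0.0531
gripper_force: 52.1
turn [-0.0127  0.003   0.0015] n 1 then shift [ 0.0006 -0.0296  0.07  ] or shift now [ 0.0008 -0.0287  0.0704] t 26.9 F [ 0.4 -0.3 -0.3] w 0.0531
```

```bash
python3 -m jog '[[-0.0127,0.003,0.0015,0.0006,-0.0293,0.03,0],[0,0,0,0,0,0.04,0],[0,0,0,0,0,0.012,0],[0,0,0,0,0,0.006,0],[0,0,0,0,0,0.005,0],[0,0,0,0,0,0.004,0],[0,0,0,0,0,0.001,0],[0,0,0,0,0,0,0],[0,0,0,0,0,0,0]]'; python3 -c "
from h import *
to(rackp(255,-44,31),RT)"; python3 -m jog '[[0,0,0,0,0,0,66],[0,0,0,0,0,0,72],[0,0,0,0,0,0,80],[0,0,0,0,0,0,90],[0,0,0,0,0,0,95]]'; python3 -m jog '[[0,0,0,0,0,-0.02,95],[0,0,0,0,0,-0.04,95],[0,0,0,0,0,-0.05,95],[0,0,0,0,0,0,95]]'; python3 chk.py;python3 -c "
from h import *
to([.418,.385,.14],down(0))"
```

```text
time_s: 28.02
position: [0.6504, -0.031, 0.137]
tool_rot: [[0.059, 0.911, 0.409], [0.998, -0.053, -0.024], [-0.0, 0.409, -0.912]]
ft_force: [-3.0, -0.6, 6.5]
grip_width: 0.0533
gripper_force: 53.5
turn [ 0.0028  0.0003 -0.0003] n 1 then shift [ 0.0001 -0.0002  0.0018] or shift now [ 0.0001 -0.0002  0.0018] t 28.02 F [-3.  -0.6  6.5] w 0.0533
time_s: 28.65
position: [0.6502, -0.031, 0.136]
tool_rot: [[0.059, 0.912, 0.407], [0.998, -0.054, -0.024], [0.0, 0.408, -0.913]]
ft_force: [-0.1, 0.4, 0.6]
grip_width: 0.0813
gripper_force: 0.1
time_s: 29.15
position: [0.6055, -0.0284, 0.242]
tool_rot: [[0.059, 0.908, 0.415], [0.998, -0.053, -0.026], [-0.002, 0.416, -0.91]]
ft_force: [0.1, -0.0, -0.6]
grip_width: 0.0811
gripper_force: 0.0
side
[(4, 10), (12, 8), (20, 8), (28, 8), (36, 9), (44, 11), (52, 3), (60, 2), (68, 4), (76, 2), (84, 2), (92, 2), (100, 3), (108, 3), (116, 2), (124, 4), (132, 2), (140, 11), (148, 199), (156, 204), (164, 110), (172, 148), (180, 108), (188, 122), (196, 297), (204, 208), (212, 106), (220, 105), (228, 105), (236, 84), (244, 106), (252, 108), (260, 81), (268, 75),
[... 1186 characters left out ...]
 74), (236, 40), (244, 41), (252, 41), (260, 36), (268, 38), (276, 7), (284, 5), (292, 6)]
purple [162. 334.] c 0.5521 0.3806 size 61 76 long axis deg 94.6
white [200. 370.] c 0.4168 0.3932 size 56 62 long axis deg 133.1
white [269. 373.] c 0.2704 0.2967 size 51 135 long axis deg 109.5
white [ 69. 354.] c 0.71 0.5427 size 100 14 long axis deg 3.3
white [243. 223.] c 0.6089 -0.0286 size 206 421 long axis deg 169.6
white [553. 113.] c -0.0112 -1.046 size 63 187 long axis deg 103.1
white [370. 194.] c 0.9051 -0.5041 size 1889 2079 long axis deg 113.3
turn [ 0.4213  0.0125 -0.0579] n 3 then shift [ 0.4133 -0.1871  0.1162] or shift now [ 0.4016 -0.2401  0.0196] t 29.25 F [-0.2  1.2 -0.9] w 0.0811
```

```bash
python3 -m jog '[[0.14,0.004,-0.019,0,0,0,100],[0.14,0.004,-0.019,0,0,0,100],[0.14,0.004,-0.019,0,0,0,100],[0,0,0,0.0517,-0.0232,0,100],[0,0,0,0.0517,-0.0232,0,100],[0,0,0,0.0517,-0.0232,0,100],[0,0,0,0.0517,-0.0232,0,100],[0,0,0,0.0517,-0.0232,0,100]]';python3 -m jog '[[0,0,0,0.0517,-0.0232,0,100],[0,0,0,0.0517,-0.0232,0.05,100],[0,0,0,0.04,-0.0232,0.05,100],[0,0,0,0,0,0,100],[0,0,0,0,0,0,100]]'; python3 tin.py
```

```text
time_s: 30.25
position: [0.4885, 0.2318, 0.2354]
tool_rot: [[0.001, 1.0, -0.002], [1.0, -0.001, -0.0], [-0.0, -0.002, -1.0]]
ft_force: [0.9, 0.2, 0.0]
grip_width: 0.0855
gripper_force: 0.0
time_s: 30.88
position: [0.4265, 0.3614, 0.1492]
tool_rot: [[0.001, 1.0, -0.0], [1.0, -0.001, -0.0], [-0.0, -0.0, -1.0]]
ft_force: [-0.1, -0.2, 0.9]
grip_width: 0.0854
gripper_force: 0.0
[0.427  0.3611 0.1499]
turn [ 0.0011 -0.0004 -0.0017] n 1 then shift [-0.1451  0.032   0.0286] or shift now [-0.1451  0.0322  0.0285] t 30.93 F [-0.2 -0.9  0.3] w 0.0855
white [ 30. 363.] c 0.0823 0.1464 size 189 55 long axis deg 47.0
white [514. 328.] c 0.7108 0.2071 size 49 58 long axis deg 132.6
white [544. 290.] c 0.7358 0.2656 size 30 33 long axis deg 149.1
white [130. 271.] c 0.2839 0.2978 size 140 45 long axis deg 80.9
white [539. 222.] c 0.7056 0.3296 size 38 80 long axis deg 108.5
white [415. 185.] c 0.5551 0.3791 size 58 73 long axis deg 94.4
white [271. 172.] c 0.4204 0.3929 size 58 57 long axis deg 89.9
white [119.  77.] c 0.2918 0.4763 size 95 95 long axis deg 103.9
white [ 40. 168.] c 0.1985 0.3889 size 313 100 long axis deg 73.2
purple [416. 191.] c 0.5538 0.3797 size 59 75 long axis deg 93.9
```

```bash
python3 -m jog '[[0,0,0,0.0315,-0.0066,0.04,100],[0,0,0,0,0,0.06,100],[0,0,0,0,0,0.042,100],[0,0,0,0,0,0.0,100]]'; python3 -m jog '[[0,0,0,0,0,0,0],[0,0,0,0,0,0,0],[0,0,0,0,0,0,0],[0,0,0,0,0,0,0]]' 50;  python3 -m jog '[[0,0,0,0,0,-0.05,0],[0,0,0,0,0,-0.06,0],[0,0,0,0,0,-0.06,0],[0,0,0,0,0,-0.06,0],[0,0,0,0,0,0,0]]'; python3 -c "
from h import *
to(rackp(255,-44,60),RT)"
```

```text
time_s: 31.42
position: [0.4195, 0.3917, 0.0059]
tool_rot: [[0.003, 1.0, -0.003], [1.0, -0.003, -0.002], [-0.002, -0.003, -1.0]]
ft_force: [-0.2, -0.3, 1.4]
grip_width: 0.0855
gripper_force: 0.0
time_s: 31.92
position: [0.4209, 0.3935, 0.0104]
tool_rot: [[0.001, 1.0, 0.004], [1.0, -0.001, 0.002], [0.002, 0.004, -1.0]]
ft_force: [-0.3, -2.6, 9.7]
grip_width: 0.0533
gripper_force: 49.9
time_s: 32.55
position: [0.4207, 0.3937, 0.244]
tool_rot: [[0.001, 1.0, 0.011], [1.0, -0.001, 0.007], [0.007, 0.011, -1.0]]
ft_force: [-0.5, -0.2, -1.0]
grip_width: 0.0535
gripper_force: 51.7
turn [-0.4082 -0.0188  0.0551] n 3 then shift [-0.4105  0.1884  0.1738] or shift now [-0.4243  0.218   0.0817] t 32.55 F [-0.5 -0.2 -1. ] w 0.0535
```

```bash
python3 -m jog '[[0,0,0,-0.053,0.0272,0,0],[0,0,0,-0.053,0.0272,0,0],[0,0,0,-0.053,0.0272,0,0],[0,0,0,-0.053,0.0272,0,0],[0,0,0,-0.053,0.0272,0,0],[0,0,0,-0.053,0.0272,0,0],[0,0,0,-0.053,0.0272,0,0],[0,0,0,-0.053,0.0272,0,0]]';  python3 -m jog '[[-0.136,-0.0063,0.0184,0,0,0,0],[-0.136,-0.0063,0.0184,0,0,0,0],[-0.136,-0.0063,0.0184,0,0,0,0],[0,0,0,0,0,0,0],[0,0,0,0,0,0,0]]';python3 -c "
from h import *
to(rackp(255,-44,60),RT)"
```

```text
time_s: 33.55
position: [0.637, -0.0331, 0.2374]
tool_rot: [[0.001, 1.0, 0.0], [1.0, -0.001, 0.0], [0.0, 0.0, -1.0]]
ft_force: [-0.0, 0.8, -0.2]
grip_width: 0.0533
gripper_force: 51.7
time_s: 34.17
position: [0.6371, -0.0314, 0.2378]
tool_rot: [[0.058, 0.917, 0.395], [0.998, -0.05, -0.03], [-0.007, 0.396, -0.918]]
ft_force: [-0.5, 0.0, 0.6]
grip_width: 0.0534
gripper_force: 51.7
turn [-0.0117  0.0068  0.0032] n 1 then shift [ 0.0012 -0.029   0.0702] or shift now [ 0.0018 -0.0282  0.0706] t 34.17 F [-0.5  0.   0.6] w 0.0534
```

```bash
python3 -m jog '[[-0.0117,0.0068,0.0032,0.0015,-0.029,0.03,0],[0,0,0,0,0,0.04,0],[0,0,0,0,0,0.012,0],[0,0,0,0,0,0.006,0],[0,0,0,0,0,0.005,0],[0,0,0,0,0,0.004,0],[0,0,0,0,0,0.001,0],[0,0,0,0,0,0,0],[0,0,0,0,0,0,0]]'; python3 -c "
from h import *
to(rackp(255,-44,31),RT)"; python3 -m jog '[[0,0,0,0,0,0,66],[0,0,0,0,0,0,72],[0,0,0,0,0,0,80],[0,0,0,0,0,0,90],[0,0,0,0,0,0,95]]'; python3 -m jog '[[0,0,0,0,0,-0.02,95],[0,0,0,0,0,-0.04,95],[0,0,0,0,0,-0.05,95],[0,0,0,0,0,0,95]]'; python3 chk.py;python3 -c "
from h import *
to([.557,.379,.14],down(np.radians(4)))"
```

```text
time_s: 35.3
position: [0.6501, -0.0308, 0.1372]
tool_rot: [[0.058, 0.911, 0.409], [0.998, -0.053, -0.024], [-0.0, 0.409, -0.912]]
ft_force: [-2.5, -0.3, 6.7]
grip_width: 0.0532
gripper_force: 53.1
turn [ 0.0028  0.0001 -0.0002] n 1 then shift [-0.0001  0.0001  0.0021] or shift now [-0.0001  0.0001  0.0021] t 35.3 F [-2.5 -0.3  6.7] w 0.0532
time_s: 35.92
position: [0.6498, -0.0307, 0.1361]
tool_rot: [[0.059, 0.912, 0.407], [0.998, -0.054, -0.024], [0.0, 0.408, -0.913]]
ft_force: [-0.2, 0.1, -0.6]
grip_width: 0.0808
gripper_force: 0.1
time_s: 36.42
position: [0.6051, -0.0282, 0.242]
tool_rot: [[0.059, 0.908, 0.415], [0.998, -0.053, -0.026], [-0.002, 0.415, -0.91]]
ft_force: [0.0, -0.4, 0.3]
grip_width: 0.0813
gripper_force: 0.0
side
[(4, 12), (12, 7), (20, 9), (28, 8), (36, 9), (44, 12), (52, 3), (60, 3), (68, 3), (76, 2), (84, 2), (92, 2), (100, 2), (108, 3), (116, 2), (124, 3), (132, 4), (140, 12), (148, 200), (156, 201), (164, 110), (172, 148), (180, 109), (188, 121), (196, 298), (204, 209), (212, 108), (220, 106), (228, 107), (236, 84), (244, 105), (252, 106), (260, 82), (268, 76
[... 1196 characters left out ...]
, (236, 41), (244, 41), (252, 42), (260, 37), (268, 38), (276, 5), (284, 6), (292, 6)]
purple [162. 333.] c 0.5519 0.3806 size 62 76 long axis deg 94.6
white [269. 373.] c 0.2704 0.2967 size 51 135 long axis deg 109.5
white [ 69. 354.] c 0.71 0.5427 size 100 14 long axis deg 3.3
white [243. 223.] c 0.6089 -0.0286 size 206 421 long axis deg 169.6
white [552. 113.] c -0.0127 -1.0464 size 59 187 long axis deg 103.1
white [476.  35.] c 0.4512 -1.5313 size 191 403 long axis deg 123.9
white [331. 252.] c 0.9657 -0.4602 size 1754 2073 long axis deg 114.6
turn [ 0.4208  0.0271 -0.1266] n 3 then shift [ 0.4094 -0.0192  0.1162] or shift now [ 0.4036 -0.1127  0.0768] t 36.52 F [ 0.9  0.1 -0.1] w 0.0812
```

```bash
python3 -m jog '[[0.1403,0.009,-0.0422,0,0,0,100],[0.1403,0.009,-0.0422,0,0,0,100],[0.1403,0.009,-0.0422,0,0,0,100],[0,0,0,0.0512,-0.0024,0,100],[0,0,0,0.0512,-0.0024,0,100],[0,0,0,0.0512,-0.0024,0,100],[0,0,0,0.0512,-0.0024,0,100],[0,0,0,0.0512,-0.0024,0,100],[0,0,0,0.0512,-0.0024,0,100]]';python3 -m jog '[[0,0,0,0.0512,-0.0024,0.04,100],[0,0,0,0.03,-0.0024,0.05,100],[0,0,0,0,0,0,100],[0,0,0,0,0,0,100]]'; python3 tin.py | grep -v white; python3 -c "
from h import *
c=pickle.load(open('scene_l.pkl','rb'));print(onz(c,[(125,298),(163,262),(127,335)],0).round(3)); to([.557,.379,.14],down(np.radians(4)))"
```

```text
time_s: 37.65
position: [0.5687, 0.2789, 0.2353]
tool_rot: [[-0.07, 0.998, -0.004], [0.998, 0.07, -0.0], [-0.0, -0.004, -1.0]]
ft_force: [0.4, -0.3, -0.2]
grip_width: 0.0853
gripper_force: 0.0
time_s: 38.15
position: [0.5595, 0.3556, 0.1489]
tool_rot: [[-0.07, 0.998, -0.001], [0.998, 0.07, 0.0], [0.0, -0.001, -1.0]]
ft_force: [-0.1, 0.2, 1.2]
grip_width: 0.0858
gripper_force: 0.0
[0.5599 0.3553 0.1497]
turn [ 0.0007 -0.0009  0.0689] n 1 then shift [-0.1393 -0.1009  0.0284] or shift now [-0.1321 -0.1102  0.0282] t 38.2 F [0.2 0.2 0.8] w 0.0856
purple [278. 184.] c 0.5575 0.3793 size 51 74 long axis deg 94.0
[[0.717 0.361 0.   ]
 [0.715 0.22  0.   ]
 [0.632 0.43  0.   ]]
turn [ 0.0007 -0.0009 -0.001 ] n 1 then shift [ 0.0238 -0.0012  0.0284] or shift now [ 0.0238 -0.0013  0.0284] t 38.2 F [0.2 0.2 0.8] w 0.0856
```

```bash
python3 -m jog '[[0,0,0,0.0243,-0.0007,0.04,100],[0,0,0,0,0,0.06,100],[0,0,0,0,0,0.042,100],[0,0,0,0,0,0.0,100]]'; python3 -m jog '[[0,0,0,0,0,0,0],[0,0,0,0,0,0,0],[0,0,0,0,0,0,0],[0,0,0,0,0,0,0]]' 60;  python3 -m jog '[[0,0,0,0,0,-0.05,0],[0,0,0,0,0,-0.06,0],[0,0,0,0,0,-0.06,0],[0,0,0,0,0,-0.06,0],[0,0,0,0,0,0,0]]'; python3 -c "
from h import *
to(rackp(255,37,60),RT)"
```

```text
time_s: 38.7
position: [0.556, 0.3789, 0.005]
tool_rot: [[-0.068, 0.998, -0.005], [0.998, 0.068, -0.001], [-0.001, -0.005, -1.0]]
ft_force: [0.2, 0.1, 0.7]
grip_width: 0.0853
gripper_force: 0.0
time_s: 39.2
position: [0.5577, 0.3807, 0.0094]
tool_rot: [[-0.07, 0.998, 0.003], [0.998, 0.07, 0.002], [0.002, 0.003, -1.0]]
ft_force: [0.8, -1.1, 7.5]
grip_width: 0.0492
gripper_force: 63.6
time_s: 39.83
position: [0.5577, 0.3808, 0.2437]
tool_rot: [[-0.07, 0.997, 0.01], [0.998, 0.07, 0.006], [0.005, 0.011, -1.0]]
ft_force: [0.8, -0.9, -1.5]
grip_width: 0.0492
gripper_force: 62.8
turn [-0.408  -0.0323  0.1253] n 3 then shift [-0.3246  0.0629  0.1177] or shift now [-0.3358  0.062   0.0809] t 39.83 F [ 0.8 -0.9 -1.5] w 0.0492
```

```bash
python3 -m jog '[[0,0,0,-0.056,0.0103,0,0],[0,0,0,-0.056,0.0103,0,0],[0,0,0,-0.056,0.0103,0,0],[0,0,0,-0.056,0.0103,0,0],[0,0,0,-0.056,0.0103,0,0],[-0.136,-0.0108,0.0418,-0.056,0.0103,0,0],[-0.136,-0.0108,0.0418,0,0,0,0],[-0.136,-0.0108,0.0418,0,0,0,0],[0,0,0,0,0,0,0],[0,0,0,0,0,0,0]]'; python3 -c "
from h import *
to(rackp(255,37.5,60),RT)"
```

```text
time_s: 41.08
position: [0.6421, 0.0493, 0.2366]
tool_rot: [[0.058, 0.917, 0.394], [0.998, -0.051, -0.029], [-0.006, 0.395, -0.919]]
ft_force: [0.3, 0.5, -0.4]
grip_width: 0.0493
gripper_force: 62.8
turn [-0.0125  0.0055  0.003 ] n 1 then shift [ 0.0019 -0.0288  0.0691] or shift now [ 0.0024 -0.0279  0.0694] t 41.08 F [ 0.3  0.5 -0.4] w 0.0493
```

```bash
python3 -m jog '[[-0.0125,0.0055,0.003,0.0022,-0.0285,0.03,0],[0,0,0,0,0,0.04,0],[0,0,0,0,0,0.012,0],[0,0,0,0,0,0.006,0],[0,0,0,0,0,0.005,0],[0,0,0,0,0,0.003,0],[0,0,0,0,0,0.001,0],[0,0,0,0,0,0,0],[0,0,0,0,0,0,0]]'; python3 -c "
from h import *
to(rackp(255,37.5,31),RT)"; python3 -m jog '[[0,0,0,0,0,0,62],[0,0,0,0,0,0,68],[0,0,0,0,0,0,80],[0,0,0,0,0,0,90],[0,0,0,0,0,0,95]]'; python3 -m jog '[[0,0,0,0,0,-0.02,95],[0,0,0,0,0,-0.04,95],[0,0,0,0,0,-0.05,95],[0,0,0,0,0,0,95]]'; python3 chk.py | head -6;python3 - <<'E'
from h import *
from rig import optics
a=pickle.load(open('a.pkl','rb'))
c=optics.get_image('wrist')
s=pickle.load(open('scene_l.pkl','rb'));d=pickle.load(open('side_l.pkl','rb'))
f=lambda i,x,y,w,h:cv2.resize(i['pixels'][y:y+h,x:x+w,::-1],(400,300))
o=np.vstack([np.hstack([c['pixels'][:,:,::-1][:300,:400],f(s,0,200,280,210)]),np.hstack([f(s,160,130,200,150),f(d,180,120,240,180)])])
cv2.imwrite('pics/m1.png',o); to([.533,-.408,.14],down(-np.pi/2))
E
```

```text
time_s: 42.2
position: [0.6549, 0.0505, 0.1363]
tool_rot: [[0.059, 0.911, 0.407], [0.998, -0.054, -0.024], [0.0, 0.408, -0.913]]
ft_force: [0.2, 0.1, 0.5]
grip_width: 0.0493
gripper_force: 62.7
turn [ 0.0014  0.0001 -0.0007] n 1 then shift [-0.0001  0.0004  0.0013] or shift now [-0.0001  0.0004  0.0013] t 42.2 F [0.2 0.1 0.5] w 0.0493
time_s: 42.82
position: [0.6548, 0.0505, 0.136]
tool_rot: [[0.059, 0.912, 0.407], [0.998, -0.054, -0.024], [0.0, 0.408, -0.913]]
ft_force: [-0.1, -0.9, 0.3]
grip_width: 0.0813
gripper_force: 0.1
time_s: 43.32
position: [0.6101, 0.0533, 0.2421]
tool_rot: [[0.059, 0.908, 0.415], [0.998, -0.053, -0.025], [-0.0, 0.416, -0.909]]
ft_force: [-0.3, -0.4, -0.6]
grip_width: 0.0813
gripper_force: 0.0
side
[(4, 11), (12, 8), (20, 9), (28, 9), (36, 10), (44, 9), (52, 12), (60, 6), (68, 5), (76, 5), (84, 7), (92, 6), (100, 4), (108, 3), (116, 2), (124, 3), (132, 3), (140, 5), (148, 6), (156, 19), (164, 112), (172, 113), (180, 143), (188, 143), (196, 65), (204, 94), (212, 158), (220, 155), (228, 148), (236, 90), (244, 159), (252, 162), (260, 149), (268, 199), (276, 18
[... 668 characters left out ...]
 5), (188, 6), (196, 65), (204, 62), (212, 6), (220, 6), (228, 4), (236, 4), (244, 5), (252, 5), (260, 5), (268, 18), (276, 39), (284, 90), (292, 54)]
[(4, 7), (12, 10), (20, 10), (28, 20), (36, 8), (44, 10), (52, 7), (60, 7), (68, 11), (76, 11), (84, 11), (92, 10), (100, 9), (108, 8), (116, 6), (124, 10), (132, 9), (140, 27), (148, 101), (156, 66), (164, 33), (172, 115), (180, 76), (188, 108), (196, 287), (204, 321), (212, 368), (220, 378), (228, 371), (236, 289), (244, 265), (252, 288), (260, 285), (268, 290), (276, 256), (284, 252), (292, 251)]
turn [ 0.3358 -0.3169  1.4876] n 8 then shift [-0.0767  0.4612  0.115 ] or shift now [-0.4649 -0.0919  0.0849] t 43.48 F [-0.3  0.4 -1.1] w 0.0811
```

View pics/m1.png

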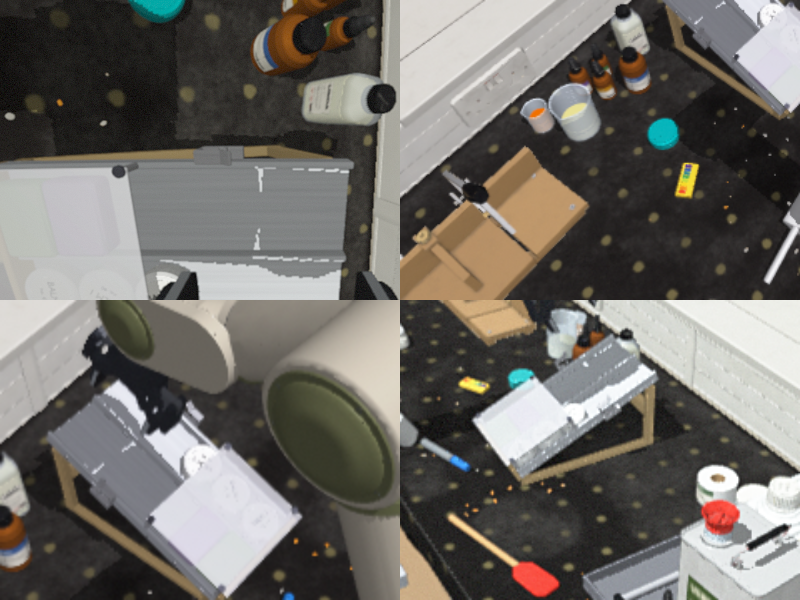

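```bash
python3 -m jog '[[0.042,-0.0396,0.186,0,0,0,60],[0.042,-0.0396,0.186,0,0,0,60],[0.042,-0.0396,0.186,0,0,0,60],[0.042,-0.0396,0.186,0,0,0,60],[0.042,-0.0396,0.186,0,0,0,60],[0.042,-0.0396,0.186,0,0,0,60],[0.042,-0.0396,0.186,0,0,0,60],[0.042,-0.0396,0.186,0,0,0,60]]'; python3 -m jog '[[0,0,0,-0.0096,0.0577,0,60],[0,0,0,-0.0096,0.0577,0,60],[0,0,0,-0.0096,0.0577,0,60],[0,0,0,-0.0096,0.0577,0,60],[0,0,0,-0.0096,0.0577,0,60],[0,0,0,-0.0096,0.0577,0,60],[0,0,0,-0.0096,0.0577,0,60],[0,0,0,-0.0096,0.0577,0.04,50],[0,0,0,0,0,0.03,45],[0,0,0,0,0,0,45]]'
python3 - <<'E'
from h import *
from rig import optics
c=optics.get_image('wrist');pickle.dump(c,open('w6.pkl','wb'))
to([.533,-.408,.14],down(-np.pi/2))
# dark end blocks / rod inside tray: sample tray interior at rod height
g=cv2.cvtColor(c['pixels'],cv2.COLOR_RGB2GRAY)
xs=np.arange(.39,.645,.002); ys=np.arange(-.46,-.356,.001)
X,Y=np.meshgrid(xs,ys,indexing='ij'); P=np.c_[X.ravel(),Y.ravel(),np.full(X.size,.019)]
q=proj(c,P); m=cv2.remap(g,q[:,0].astype(np.float32).reshape(X.shape),q[:,1].astype(np.float32).reshape(X.shape),1)
k=(m<45).astype(np.uint8)
n,l,s,cc=cv2.connectedComponentsWithStats(k)
for i in range(1,n):
    if s[i,4]>20: print('dark',s[i],'centre',xs[0]+cc[i][1]*.002,ys[0]+cc[i][0]*.001)
cv2.imwrite('pics/m2.png',cv2.resize(c['pixels'][:,:,::-1],(560,420)))
E
```

```text
time_s: 44.48
position: [0.61, 0.0532, 0.235]
tool_rot: [[0.999, 0.049, 0.008], [0.049, -0.999, -0.011], [0.008, 0.011, -1.0]]
ft_force: [-0.0, -0.5, 1.0]
grip_width: 0.0513
gripper_force: 0.0
time_s: 45.72
position: [0.5593, -0.4055, 0.1721]
tool_rot: [[0.999, 0.054, 0.007], [0.054, -0.999, -0.006], [0.007, 0.007, -1.0]]
ft_force: [0.1, 0.3, 1.6]
grip_width: 0.0384
gripper_force: 0.0
turn [ 0.0099 -0.0101  0.0551] n 1 then shift [-0.0272  0.0025  0.0535] or shift now [-0.0278  0.0004  0.0532] t 45.77 F [-0.6  1.   0.9] w 0.0388
dark [ 91   0  14  47 468] centre 0.43311965811965814 -0.36239316239316244
dark [49  7 15  8 36] centre 0.41133333333333333 -0.4045277777777778
dark [  0  16   9  34 189] centre 0.45762962962962966 -0.4564867724867725
dark [ 46 115  16   6  41] centre 0.626 -0.408219512195122
```

Run:
```python
from h import *
to([.5367,-.4067,.0067],down(np.radians(-91)),grasp=False)
```

```text
turn [ 0.0098 -0.0102  0.0726] n 1 then shift [-0.0234  0.0016  0.1681] or shift now [-0.0252 -0.0018  0.1679] t 45.77 F [-0.6  1.   0.9] w 0.0388
```

```bash
python3 -m jog '[[0.0098,-0.0102,0.0726,0,0,0,45],[0,0,0,-0.0234,0.0016,0.03,45],[0,0,0,0,0,0.06,45],[0,0,0,0,0,0.04,45],[0,0,0,0,0,0,45],[0,0,0,0,0,0,45]]'
python3 - <<'E'
from h import *
to([.5367,-.4067,.0067],down(np.radians(-91)),grasp=False)
E
```

```text
time_s: 46.52
position: [0.5385, -0.408, 0.049]
tool_rot: [[1.0, -0.017, 0.005], [-0.017, -1.0, -0.006], [0.005, 0.006, -1.0]]
ft_force: [0.3, 0.2, 0.3]
grip_width: 0.0387
gripper_force: 0.0
turn [ 0.0056 -0.0054  0.0006] n 1 then shift [-0.0018 -0.0013  0.0423] or shift now [-0.002  -0.0015  0.0423] t 46.52 F [0.3 0.2 0.3] w 0.0387
```

```bash
python3 -m jog '[[0.0056,-0.0054,0,-0.0018,-0.0013,0.03,45],[0,0,0,0,0,0.008,45],[0,0,0,0,0,0.0035,45],[0,0,0,0,0,0,45]]'; python3 -m jog '[[0,0,0,0,0,0,0],[0,0,0,0,0,0,0],[0,0,0,0,0,0,0],[0,0,0,0,0,0,0]]' 100; python3 -m jog '[[0,0,0,0,0,-0.03,0],[0,0,0,0,0,-0.06,0],[0,0,0,0,0,-0.06,0],[0,0,0,0,0,-0.06,0],[0,0,0,0,0,-0.03,0],[0,0,0,0,0,0,0],[0,0,0,0,0,0,0]]'
python3 - <<'E'
from h import *
from rig import optics
to(rackp(240,18,140),RT)
E
```

```text
time_s: 47.02
position: [0.5359, -0.4065, 0.0057]
tool_rot: [[1.0, -0.017, -0.002], [-0.017, -1.0, 0.002], [-0.002, -0.002, -1.0]]
ft_force: [-0.1, 0.8, 0.2]
grip_width: 0.0386
gripper_force: 0.0
time_s: 47.52
position: [0.5357, -0.4064, 0.0056]
tool_rot: [[1.0, -0.018, -0.002], [-0.018, -1.0, 0.002], [-0.002, -0.002, -1.0]]
ft_force: [-0.7, 0.9, 6.3]
grip_width: 0.0079
gripper_force: 98.1
time_s: 48.4
position: [0.5358, -0.4065, 0.2425]
tool_rot: [[1.0, -0.018, -0.005], [-0.018, -1.0, 0.006], [-0.005, -0.006, -1.0]]
ft_force: [-0.4, 0.8, -1.1]
grip_width: 0.0079
gripper_force: 98.1
turn [-0.3419  0.3202 -1.5063] n 9 then shift [0.4436 0.0264 0.0268] or shift now [ 0.0531 -0.4418  0.016 ] t 48.4 F [-0.4  0.8 -1.1] w 0.0079
```

```bash
python3 -m jog '[[0,0,0,0.0066,-0.0552,0,0],[0,0,0,0.0066,-0.0552,0,0],[0,0,0,0.0066,-0.0552,0,0],[0,0,0,0.0066,-0.0552,0,0],[0,0,0,0.0066,-0.0552,0,0],[0,0,0,0.0066,-0.0552,0,0],[0,0,0,0.0066,-0.0552,0,0],[0,0,0,0.0066,-0.0552,0,0],[0,0,0,0,0,0,0]]'; python3 -m jog '[[-0.038,0.0356,-0.1674,0,0,0,0],[-0.038,0.0356,-0.1674,0,0,0,0],[-0.038,0.0356,-0.1674,0,0,0,0],[-0.038,0.0356,-0.1674,0,0,0,0],[-0.038,0.0356,-0.1674,0,0,0,0],[-0.038,0.0356,-0.1674,0,0,0,0],[-0.038,0.0356,-0.1674,0,0,0,0],[-0.038,0.0356,-0.1674,0,0,0,0],[-0.038,0.0356,-0.1674,0,0,0,0],[0,0,0,0,0,0,0]]';python3 - <<'E'
from h import *
from rig import optics
to(rackp(240,18,80),RT)
c=optics.get_image('wrist');pickle.dump(c,open('w7.pkl','wb'))
cv2.imwrite('pics/w7.png',c['pixels'][:,:,::-1])
E
```

```text
time_s: 49.52
position: [0.5962, 0.0373, 0.2438]
tool_rot: [[1.0, -0.013, -0.007], [-0.013, -1.0, 0.004], [-0.007, -0.004, -1.0]]
ft_force: [0.3, -0.9, -0.8]
grip_width: 0.0077
gripper_force: 98.3
time_s: 50.78
position: [0.5958, 0.0326, 0.2443]
tool_rot: [[0.061, 0.912, 0.405], [0.998, -0.055, -0.026], [-0.002, 0.406, -0.914]]
ft_force: [-0.1, -0.0, -0.6]
grip_width: 0.0081
gripper_force: 98.1
turn [-0.0008  0.0028 -0.0018] n 1 then shift [ 0.0018 -0.0056  0.0745] or shift now [ 0.002  -0.0056  0.0745] t 50.77 F [-0.1 -0.  -0.6] w 0.0081
```

View pics/w7.png

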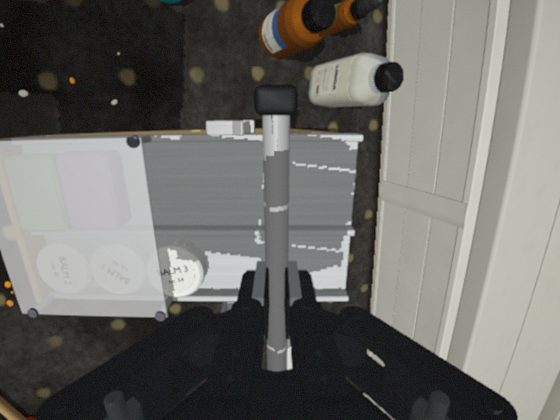

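Run:
```python
from h import *
from rig import observe
o=observe();Rc=np.array(o['tool_rot']);p=o['position']
c=pickle.load(open('w7.pkl','rb'))
def tool(px,z):
    a,d=rays(c,px);a=Rc.T@(a-p);d=d@Rc;t=(z-a[2])/d[:,2];return ((a+d*t[:,None])*1000).round(1)
print('block near face edges, top plane',tool([(276,86),(276,114),(255,99),(297,99)],-.0164)) 
print('rod mid plane',tool([(264,140),(290,140),(264,250),(289,250)],-.0074))
c=pickle.load(open('w3.pkl','rb'))
to(rackp(240,18,58),RT)
```

```text
block near face edges, top plane [[ 95.4  -1.8 -16.4]
 [ 84.5  -1.8 -16.4]
 [ 90.4 -10.3 -16.4]
 [ 90.4   6.8 -16.4]]
rod mid plane [[73.4 -7.2 -7.4]
 [73.4  4.6 -7.4]
 [18.4 -7.9 -7.4]
 [18.5  5.  -7.4]]
turn [-0.0004  0.003  -0.0036] n 1 then shift [ 0.0015 -0.0061  0.0967] or shift now [ 0.0018 -0.0061  0.0967] t 50.83 F [ 0.1 -0.8 -0.1] w 0.0078
```

```bash
python3 -m jog '[[0,0.003,-0.003,0.0016,-0.006,0.03,0],[0,0,0,0,0,0.04,0],[0,0,0,0,0,0.03,0],[0,0,0,0,0,0.012,0],[0,0,0,0,0,0,0],[0,0,0,0,0,0,0]]'
python3 - <<'E'
from h import *
to(rackp(240,18,36),RT)
E
```

```text
time_s: 51.58
position: [0.6373, 0.033, 0.1424]
tool_rot: [[0.055, 0.911, 0.41], [0.999, -0.049, -0.023], [-0.001, 0.411, -0.912]]
ft_force: [0.4, -0.0, 0.0]
grip_width: 0.0082
gripper_force: 98.1
turn [ 0.0042 -0.0009  0.0037] n 1 then shift [-0.001  -0.002   0.0085] or shift now [-0.001  -0.0021  0.0085] t 51.58 F [ 0.4 -0.   0. ] w 0.0082
```

```bash
python3 -m jog '[[0.003,0,0.0037,-0.001,0,0.005,0],[0,0,0,0,0,0.003,0],[0,0,0,0,0,0,0],[0,0,0,0,0,0,0]]';python3 -m jog '[[0,0,0,0,0,0.0015,0],[0,0,0,0,0,0,0],[0,0,0,0,0,0,0]]'
python3 - <<'E'
from h import *
to(rackp(240,18,33.8),RT)
E
```

```text
time_s: 52.08
position: [0.6405, 0.0318, 0.1355]
tool_rot: [[0.057, 0.911, 0.408], [0.998, -0.052, -0.023], [0.0, 0.409, -0.913]]
ft_force: [-7.2, 0.6, 8.7]
grip_width: 0.0079
gripper_force: 99.9
time_s: 52.45
position: [0.6412, 0.0318, 0.1356]
tool_rot: [[0.057, 0.91, 0.41], [0.998, -0.052, -0.023], [0.0, 0.41, -0.912]]
ft_force: [-13.2, 0.5, 19.4]
grip_width: 0.0082
gripper_force: 101.1
turn [ 0.0038 -0.0006  0.001 ] n 1 then shift [-0.0001 -0.0029  0.0029] or shift now [-0.0001 -0.0029  0.0029] t 52.45 F [-13.2   0.5  19.4] w 0.0082
```

```bash
python3 -m jog '[[0,0,0,0,0,-0.0015,0],[0,0,0,0,-0.006,0,0],[0,0,0,0,-0.006,0,0],[0,0,0,0,-0.006,0,0],[0,0,0,0,-0.005,0,0],[0,0,0,0,0,0,0]]'; python3 -m jog '[[0,0,0,0,-0.004,0,0],[0,0,0,0,-0.004,0,0],[0,0,0,0,-0.004,0,0],[0,0,0,0,-0.003,0,0],[0,0,0,0,0,0,0]]';python3 - <<'E'
from h import *
to(rackp(200.4,18,33.8),RT)
E
```

```text
time_s: 53.2
position: [0.6196, 0.033, 0.1262]
tool_rot: [[0.057, 0.911, 0.408], [0.998, -0.052, -0.023], [0.0, 0.409, -0.913]]
ft_force: [-7.7, -0.3, 12.2]
grip_width: 0.0079
gripper_force: 99.7
time_s: 53.82
position: [0.6084, 0.0333, 0.1216]
tool_rot: [[0.057, 0.908, 0.414], [0.998, -0.052, -0.024], [-0.0, 0.415, -0.91]]
ft_force: [1.3, -0.8, 11.6]
grip_width: 0.0082
gripper_force: 99.3
turn [0.0093 0.     0.001 ] n 1 then shift [ 0.0004 -0.0068  0.0035] or shift now [ 0.0004 -0.0068  0.0035] t 53.83 F [ 1.3 -0.8 11.6] w 0.0082
```

```bash
for i in 1 2; do python3 -m jog '[[0,0,0,0,-0.003,0,0],[0,0,0,0,-0.002,0,0],[0,0,0,0,0,0,0]]'; done;python3 - <<'E'
from h import *
from rig import observe
to(rackp(200.4,18,33.8),RT); print(Rr.T@observe()['ft_force'])
E
```

```text
time_s: 54.2
position: [0.6028, 0.0337, 0.1191]
tool_rot: [[0.058, 0.909, 0.412], [0.998, -0.052, -0.024], [0.0, 0.413, -0.911]]
ft_force: [-4.2, -1.1, 13.6]
grip_width: 0.0082
gripper_force: 99.9
time_s: 54.58
position: [0.6013, 0.0337, 0.1185]
tool_rot: [[0.058, 0.906, 0.419], [0.998, -0.053, -0.024], [0.0, 0.42, -0.908]]
ft_force: [11.2, 1.6, 8.5]
grip_width: 0.0079
gripper_force: 98.8
turn [ 0.0143 -0.0001  0.    ] n 1 then shift [0.0003 0.0009 0.0036] or shift now [0.0003 0.0009 0.0036] t 54.58 F [11.2  1.6  8.5] w 0.0079
[13.55395929  2.25464423  3.24787272]
```

```bash
python3 -m jog '[[0,0,0,0,-0.002,0,0],[0,0,0,0,-0.002,0,0],[0,0,0,0,0,0,0],[0,0,0,0,0,0,0]]';python3 - <<'E'
from h import *
from rig import observe
to(rackp(200.4,18,33.8),RT); print(Rr.T@observe()['ft_force'])
E
```

```text
time_s: 55.08
position: [0.6011, 0.0336, 0.1186]
tool_rot: [[0.059, 0.902, 0.427], [0.998, -0.053, -0.025], [0.0, 0.428, -0.904]]
ft_force: [27.0, 3.5, 4.7]
grip_width: 0.0079
gripper_force: 98.0
turn [ 0.0229  0.0002 -0.0004] n 1 then shift [0.0004 0.0011 0.0037] or shift now [0.0004 0.001  0.0038] t 55.08 F [27.   3.5  4.7] w 0.0079
[26.35097295  5.09660226 -6.54301242]
```

```bash
python3 -m jog '[[0,0,0,0,0.003,0,0],[0,0,0,0,0.002,0,0],[0,0,0,0,0,0,0]]'; python3 -m jog '[[0,0,0,0,0,0,12],[0,0,0,0,0,0,18],[0,0,0,0,0,0,26],[0,0,0,0,0,0,40],[0,0,0,0,0,0,40]]';python3 -m jog '[[0,0,0,0,0,-0.02,40],[0,0,0,0,0,-0.05,40],[0,0,0,0,0,-0.06,40],[0,0,0,0,0,-0.04,40],[0,0,0,0,0,0,40],[0,0,0,0,0,0,40]]';python3 - <<'E'
from h import *
from rig import optics,observe
c=optics.get_image('wrist');pickle.dump(c,open('w8.pkl','wb'))
a=pickle.load(open('w1.pkl','rb'));
g=lambda c:cv2.cvtColor(c['pixels'],cv2.COLOR_RGB2GRAY)
# rectify lanes at rod height, 1 mm grid, find rod & block in x for several y
for n,cc in(('before',a),('now',c)):
    X,Y=np.meshgrid(np.arange(150,280),np.arange(-125,126),indexing='ij')
    P=(rackp(0,0,0)+ (np.c_[X.ravel(),Y.ravel(),np.full(X.size,22.5)]/1000)@Rr.T)
    q=proj(cc,P).astype(np.float32); m=cv2.remap(cc['pixels'],q[:,0].reshape(X.shape),q[:,1].reshape(X.shape),1)[:,:,::-1]
    cv2.imwrite(f'rect_{n}.png',m)
    d=g({'pixels':m}); k=d[:,231:243].mean(1); b=np.where(k<50)[0]
    print(n,'block(left) dark x range',b.min()+150 if len(b) else None,b.max()+150 if len(b) else None)
    k=d[30:80,216:251]; r=np.where(k.min(0)<40)[0]; print('block y',r.min()+91 if len(r) else None,r.max()+91 if len(r) else None)
cv2.imwrite('pics/fin.png',np.hstack([cv2.resize(np.vstack([cv2.imread('rect_before.png'),cv2.imread('rect_now.png')]),None,fx=1.5,fy=1.5),cv2.resize(c['pixels'][:,:,::-1],(420,390))]))
print(observe()['position'],observe()['time_s'])
E
```

```text
time_s: 55.45
position: [0.6014, 0.0337, 0.1185]
tool_rot: [[0.058, 0.907, 0.417], [0.998, -0.053, -0.024], [0.0, 0.418, -0.909]]
ft_force: [6.8, 0.5, 10.2]
grip_width: 0.0077
gripper_force: 99.6
time_s: 56.08
position: [0.597, 0.0344, 0.1142]
tool_rot: [[0.057, 0.913, 0.404], [0.998, -0.053, -0.022], [0.001, 0.405, -0.914]]
ft_force: [0.2, -0.9, -0.1]
grip_width: 0.0339
gripper_force: 0.0
time_s: 56.82
position: [0.5282, 0.0382, 0.269]
tool_rot: [[0.057, 0.913, 0.404], [0.998, -0.053, -0.022], [0.001, 0.405, -0.914]]
ft_force: [0.2, -0.2, -0.7]
grip_width: 0.0342
gripper_force: 0.0
before block(left) dark x range 150 246
block y 94 125
now block(left) dark x range 150 254
block y 99 125
[0.52820234 0.0381615  0.26859984] 56.875
```

View pics/fin.png

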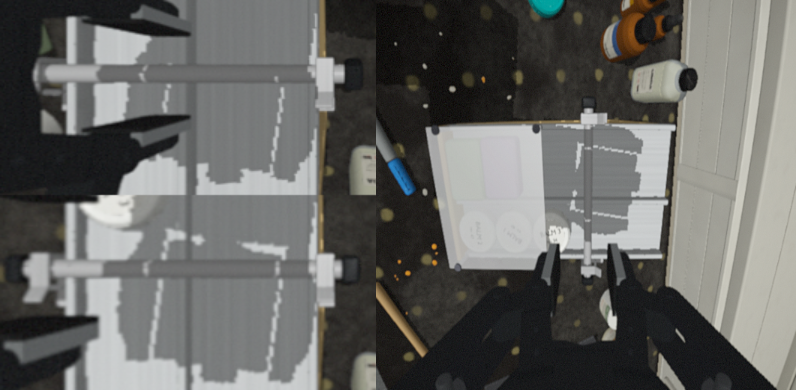

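The before and after rectified views show the rod at the same place in both clips (row 73 in each), with two bars and three tins in the lanes below it.

```bash
python3 -c "
from rig import job; print(job.close_job())"
```

```text
the job is handed in; nothing more can be done
None
```

The job is handed in at about 57 s: both soap bars are in the wide lane, all three tins are in the narrow lane, and the keeper rod is pushed back against its stop in both clips; no score came back on hand-in.

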